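# Fasten the filter cover of the solder-fume extractor

## Task

Fasten the fume extractor's filter cover: take the flat-bladed key out of its wooden stand, fit it in the slotted stud, press the stud in and keep pressing gently while turning it clockwise (seen from above), at most a quarter turn, until you feel it drop into its catch with its head flush with the cover. Do not force it: hard pushing or turning on past the drop spoils the fastener. Then put the key back in its stand, fully down, let go, and leave the other things on the bench where they are.

Things in the scene. Friction and masses are not known exactly. Their poses are not given: they have to be found in the camera images.
- extractor: Bench fume extractor, a fixed grey box 200 x 220 x 110 mm (x, y, z) with a white cover on top; origin at the centre of its underside, z up, -x is the side with the black louvres, +x that with the cover's hinges. The stud's hole, 29 mm across, is 60 mm from the origin towards -x, on the centre line. More than 30 N between key (or gripper) and extractor or stud damages them.
- hole_mouth (a point): Centre of the stud's hole in the plane of the cover's top face (110 mm above the bench), on the stud's axis; axes as the extractor's. The stud's head is flush when its top is here.
- stud_top (a point): Centre of the top face of the steel stud's round head (27 mm across), 10 mm above the cover at the start; x along the slot, which is open to the top, 18 mm long (closed ends), 5 mm wide, 6 mm deep and at the start lies along the extractor's x axis within 3 degrees. The head turns with the slot and sinks with the stud.
- stud: The stud (frame as stud_top). It slides down in a tight collar: 5 N moves it, it stays where left; turning friction 0.04 N m. It cannot turn until 2.5 mm in; 3.4 to 6.6 mm in it meets a firm stop. Turned clockwise from above while pressed (8 to 12 N) it drops, somewhere 50 to 90 degrees from the start, to 10 mm in (flush); then walls block turning (3 degrees of play each way).
- stem (a joint): Twist in rad of the stem inside the stud, positive clockwise from above: 0 when free, 0.0375 for each 0.15 N m that the key turns against a wall inside (at the start before it is pressed in, or after the drop). More than 0.15 N m either way spoils the fastener; a normal turn needs far less. It cannot be seen; feel it as torque.
- key: Loose key, 90 g, 86 mm tall, upright in the stand at the start; origin at the centre of the blade's lower end, z up to the handle, x along the blade's width. From the tip: blade 14 mm wide (x), 3 mm thick (y), 10 mm long; shank 10 mm across up to 45 mm; round flange 32 mm across, 45 to 50 mm; flat black handle 36 mm wide (x), 16 mm thick (y), 50 to 86 mm. Pinch it across the 16 mm.
- key_grip (a point): Centre of the key's handle, 70 mm above the tip; axes as the key's.
- key_tip (a point): Centre of the lower end of the key's blade (the key's origin).
- stand: Fixed wooden block 80 x 70 x 50 mm (x, y, z), origin at the centre of its underside, with a round 20 mm hole (3 mm chamfer at the mouth) straight down through its middle. The key hangs in it by its flange, which rests on the block's top, the tip 5 mm above the bench, at any yaw.
- stand_top (a point): Centre of the hole's mouth, on the stand's top face, 50 mm above the bench.
- brush_pot: Bystander: light wooden pot, 62 mm across, 90 mm tall, brushes up to 175 mm; origin at the centre of its underside. Leave it alone.
- flux_jar: Bystander: jar 52 mm across, 55 mm tall; origin at the centre of its underside. Leave it alone.
- tub: Bystander: low white bowl, 80 mm across, 35 mm tall; origin at the centre of its underside. Leave it alone.
Mind the look-alikes: they are no part of the job. Of the things that look like the stand, take the one that is farthest to the robot's left at the start. Leave any pink look-alike of the key alone.

How it is judged:
On the way, in this order (a step that is already met when the one before it is completed fails the run):
1. the key is lifted clear of its stand (z of key_tip in the frame of stand_top above 0.01 m), for 0.1 s.
2. with the key's blade in its slot, the stud has dropped into its catch, its head within 1.5 mm of flush (z of stud_top in the frame of hole_mouth below 0.0015 m and distance between key_tip and stud_top below 0.012 m), for 0.1 s.
At the end, for the whole second after the job is handed in: The stud's head is flush with the cover (less than 1.5 mm proud), dropped into its catch; the key stands upright (within 0.1 rad) and still in its stand, tip within 8 mm of the hole's axis and less than 8 mm above the bench (z of stud_top in the frame of hole_mouth below 0.0015 m and horizontal distance between key_tip and stand_top below 0.008 m and z of key in the frame of stand below 0.008 m and angle between key's own z axis and vertical below 0.1 rad and linear speed of key below 0.02 m/s); the robot touches nothing.
It fails at once if the key is forced: more than 30 N between it and the extractor or its stud (contact force between key and extractor above 30 N).
It fails at once if the gripper pushes the extractor or its stud with more than 30 N (contact force between the fingers and extractor above 30 N).
It fails at once if the stud is forced round: more than 0.15 N m against its stops (0.0375 rad of stem twist, either way) (value of joint stem above 0.0375 rad or value of joint stem below -0.0375 rad).
It fails at once if a bystander is moved by more than 20 mm (distance of any of brush_pot, flux_jar, tub from where it was at the start of the episode above 0.02 m).
It also fails if it takes over 72 s, if anything falls off the work surface, if the arm or the gripper's body presses on something with over 40 N, if the wrist force passes 120 N, or if a joint passes its speed limit or range.

## Robot

A 7-joint arm with a two-finger parallel gripper is mounted at the origin on the work surface. World frame = base frame: x ahead of the robot, y to its left, z up, the work surface at z = 0. Lengths are in m, angles in rad, forces in N, time in s.
With the tool pointing down it reaches from about 0.4 to 0.85 m from the base axis. Payload 4.4 kg.
Tool frame: the origin (TCP) lies between the finger pads; the fingertips stand 11 mm ahead of it and the grasp point (between the pads) lies 8 mm behind it; z points along the fingers, x is the direction in which the jaws open and shut, and the axes are right-handed (so a half turn about z gives the same grasp; the last joint's range is limited). The gripper opens to 94 mm and grips with 3 to 60 N. Pads are 16 mm wide; open, the fingers measure 119 mm over their backs; the gripper's body (75 mm by 177 mm) begins 78 mm behind the grasp point.
Start: joints at [-1.323, 0.628, 0.038, 1.517, -0.027, 0.996, -0.02], TCP at [0.201, 0.618, 0.216] pointing down, gripper open.
Joint ranges: [-3.06, 3.06], [-0.37, 2.12], [-1.25, 1.32], [0.18, 2.47], [-1.1, 4.24], [0.23, 1.98], [-2.94, 2.94]. Speed limits (rad/s): [2.57, 2.57, 3.14, 3.14, 3.14, 3.14, 3.14].

## Interface

Orientations are given as a unit quaternion [x, y, z, w].
In Python, from station import env gives the robot as it stands.
- The arm moves only by the tool drive_tool, never from a script. Its argument "motion" is text: rows parted by semicolons, each of 5 numbers parted by spaces: the opening, from 0 (shut) to 1 (fully open), then the shift along the tool's x, y, z scaled (see below), then the turn about the tool's z scaled (see below). In form: gripper x y z spin; .... A call has exactly 8 rows; each row shifts and turns the pose as measured when the row begins, along the tool's axes as they then stand; what a row does not reach is not made up. The controller multiplies each number of a shift by 0.02 m and each number of a turn by 5 degrees. A row lasts 1/12 s, in which the tool goes at most 41.7 mm and 7.16 degrees, less where a joint would pass 70% of its speed; a pose out of reach is approached as far as the arm can. A call with a number of a shift or a turn outside -1 to 1 is refused whole. A call with a gripper value outside its range is refused whole. The fingers move at their own pace and stop on an object; "force" is the grip in N (left out, the last holds). Time passes only in rows, so rows that do not move let the fingers close, or fill a call up. It gives the time, the measured TCP pose, the force and the opening at its end, in the units of the state.
- env.get_obs(): the state, without advancing time (a new reading comes with each control period).
- env.grab_frame(name): name is "side" or "top" or "wrist"; returns a dict with "image" (480x640x3 uint8, blue, green, red), "intrinsics" (3x3 intrinsics, pixels), "R" (3x3) and "t" (3): a world point X has camera coordinates R X + t. Camera axes: x right, y down, z forward; pixel columns grow to the right and rows downward; lengths in m; the calibration is good to about 2 mm. A picture is of the moment at which its call begins. There is no depth.
- env.close_job(): hands the job in, once; it reports no verdict.
Trained networks look in a picture, given as the dict that the camera call returned (one of the last four; its "shot" number tells which), for a name from the list of things; names that differ only in an ending like _2 or _b are one class to them, and where a whole thing is asked for, a point or a joint stands for the part that bears it (a point fixed in the world has none). Each returns a list of dicts, best first, with "conf" (0 to 1); they miss things now and then, are a little off and sometimes report something else, mostly with a low value. They report only what shows in the picture. A call takes as long as a camera call. They do not tell look-alikes from the thing itself.
- env.spot_in(label, picture): "point" ([column, row] in pixels, amid what is visible of it).
The state is a dict: "time_s": time; "joint_positions": joint angles; "joint_velocities": joint speeds; "tau": joint torques, N m; "tool_pos": TCP position; "orientation": TCP orientation; "ft_force": force on the tool from outside, world axes, zero at the start; "moment": the same for the moment, N m; "gripper_width": opening from 0.0 (shut) to 1.0 (fully open).
Only numpy, scipy, OpenCV 4.12 (cv2) and the standard library are available. Lean on these libraries where they do the work, as an engineer would, in place of code of your own. Each camera call takes 0.05 s, during which the arm holds its last target. There are 200 camera calls.

## Working session

There is one attempt and no reset: what is moved stays moved. The work goes in short steps, Python scripts to look and compute and a tool call to move; the robot and the scene stay as the last step left them, time stands still between calls to the robot, and variables do not carry over. Pictures are saved under pics/ and viewed, about 8 in all and at most 12, crops included, and the job is handed in when it is done.

Besides the shell and the picture viewer there is one more tool, called after "Call:" by a JSON object that holds its "name" and its "arguments", one argument or row to a line. drive_tool: Moves the arm, as the interface text tells. Its arguments: {"type":"object","properties":{"motion":{"type":"string"},"force":{"type":"number"}},"required":["motion"]}

```bash
ls; mkdir -p pics; cat > h.py <<'E'
import numpy as np, cv2
from station import env
def ray(f,p):
    K=np.array(f["intrinsics"]);R=np.array(f["R"]);t=np.array(f["t"])
    d=R.T@np.linalg.solve(K,[p[0],p[1],1.]); return -R.T@t,d/np.linalg.norm(d)
def atz(f,p,z):
    o,d=ray(f,p); return o+d*(z-o[2])/d[2]
def proj(f,X):
    c=np.array(f["R"])@np.array(X)+np.array(f["t"]); q=np.array(f["intrinsics"])@c; return q[:2]/q[2]
def tri(fp):
    A=np.zeros((3,3));b=np.zeros(3)
    for f,p in fp:
        o,d=ray(f,p);M=np.eye(3)-np.outer(d,d);A+=M;b+=M@o
    return np.linalg.solve(A,b)
E
python3 - <<'E'
from h import *
o=env.get_obs(); print({k:np.round(v,3) for k,v in o.items()})
for n in("top","side"):
    f=env.grab_frame(n); cv2.imwrite(f"pics/{n}0.png",f["image"]); print(n,-np.array(f["R"]).T@f["t"])
    for l in["extractor","stud","key","key_grip","stand","stand_top","stud_top","brush_pot","flux_jar","tub"]:
        print(l,[(np.round(d["point"]).tolist(),round(d["conf"],2)) for d in env.spot_in(l,f)])
E
```

```text
pics
{'time_s': np.float64(0.0), 'joint_positions': array([-1.323,  0.629,  0.038,  1.518, -0.027,  0.996, -0.02 ]), 'joint_velocities': array([ 0.001, -0.001, -0.001,  0.001, -0.   ,  0.002, -0.002]), 'tau': array([ 0.0000e+00, -5.4972e+01,  1.1440e+00, -1.8663e+01, -5.2000e-02,
        2.3000e-02,  0.0000e+00]), 'tool_pos': array([0.2  , 0.618, 0.216]), 'orientation': array([ 0.809,  0.588, -0.001,  0.001]), 'ft_force': array([-0.157, -0.522,  0.404]), 'moment': array([ 0.008, -0.014,  0.033]), 'gripper_width': np.float64(1.001)}
top [0.40773958 0.01310143 1.26066981]
extractor [([372.0, 219.0], 0.98)]
stud [([383.0, 239.0], 0.58)]
key [([234.0, 295.0], 0.78), ([250.0, 252.0], 0.74)]
key_grip [([250.0, 253.0], 0.76), ([236.0, 296.0], 0.67), ([372.0, 218.0], 0.21)]
stand [([292.0, 316.0], 0.76), ([240.0, 299.0], 0.57)]
stand_top [([242.0, 298.0], 0.89), ([292.0, 318.0], 0.65)]
stud_top [([385.0, 237.0], 0.58)]
brush_pot [([166.0, 212.0], 0.72)]
flux_jar [([245.0, 199.0], 0.67)]
tub [([481.0, 326.0], 0.73)]
side [0.20042537 0.55586661 0.7980257 ]
extractor [([306.0, 194.0], 0.83)]
stud [([306.0, 195.0], 0.32)]
key [([289.0, 326.0], 0.83), ([259.0, 290.0], 0.71)]
key_grip [([290.0, 325.0], 0.69), ([261.0, 288.0], 0.61)]
stand [([293.0, 338.0], 0.84), ([351.0, 297.0], 0.67), ([336.0, 175.0], 0.18)]
stand_top [([352.0, 296.0], 0.93), ([293.0, 337.0], 0.59)]
stud_top [([337.0, 176.0], 0.42)]
brush_pot [([149.0, 338.0], 0.79)]
flux_jar [([202.0, 279.0], 0.93)]
tub [([445.0, 178.0], 0.59)]
```

View pics/top0.png

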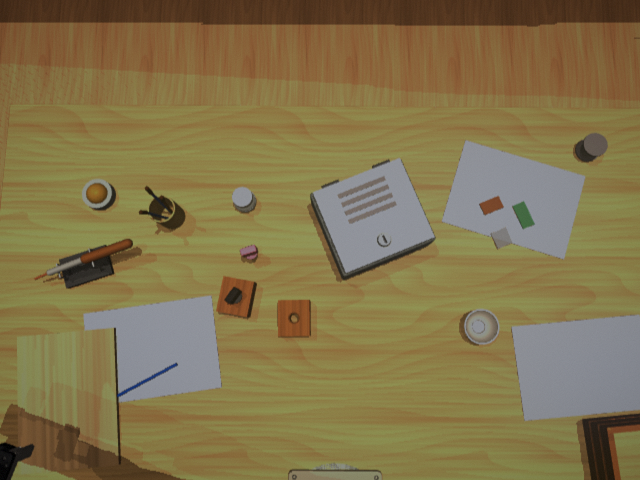

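View pics/side0.png

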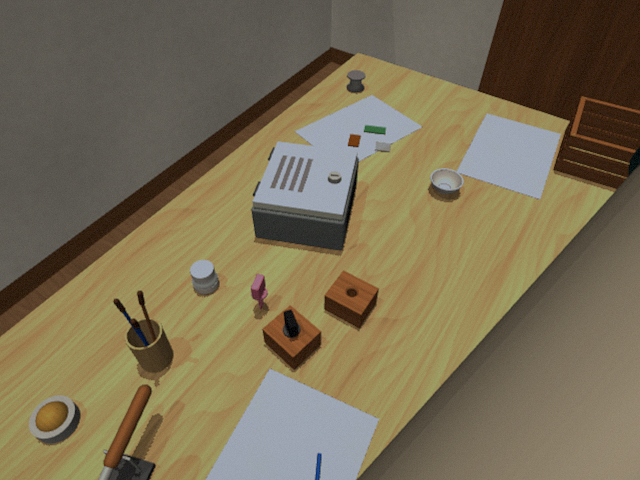

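Candidates for the stand are (237,297) with the black key and (293,318), which is empty. Candidates for the key are black at (234,295) and pink at (250,253). I choose the leftmost stand and its black key. The stud head is at about (384,240), near the −x (louvre) edge of the extractor.

```bash
python3 - <<'E'
from h import *
T=env.grab_frame("top");S=env.grab_frame("side")
def best(l,f): return [d["point"] for d in env.spot_in(l,f) if d["conf"]>.3]
for l,z in[("stand_top",.05),("key_grip",.075),("stud_top",.12),("stud",.12)]:
    for f in(T,S): print(l,[np.round(atz(f,p,z),3).tolist() for p in best(l,f)])
im=T["image"]
a=cv2.resize(im[270:340,200:320],None,fx=5,fy=5,interpolation=cv2.INTER_CUBIC)
b=cv2.resize(im[150:285,300:445],None,fx=4,fy=4,interpolation=cv2.INTER_CUBIC)
c=cv2.resize(S["image"][270:370,240:390],None,fx=4,fy=4,interpolation=cv2.INTER_CUBIC)
h=np.zeros((400,1200,3),np.uint8);h[:350,:600]=a;h[:400,600:]=c
cv2.imwrite("pics/key_crop.png",cv2.resize(h,(800,267)));cv2.imwrite("pics/ext_crop.png",b)
E
```

```text
stand_top [[0.486, 0.21, 0.05], [0.435, 0.103, 0.05]]
stand_top [[0.426, 0.107, 0.05], [0.468, 0.239, 0.05]]
key_grip [[0.473, 0.221, 0.075], [0.581, 0.189, 0.075]]
key_grip [[0.571, 0.204, 0.075], [0.472, 0.23, 0.075]]
stud_top [[0.607, -0.101, 0.12]]
stud_top [[0.594, -0.11, 0.12], [0.635, 0.396, 0.12]]
stud [[0.595, -0.092, 0.12]]
stud [[0.594, -0.092, 0.12]]
```

View pics/key_crop.png

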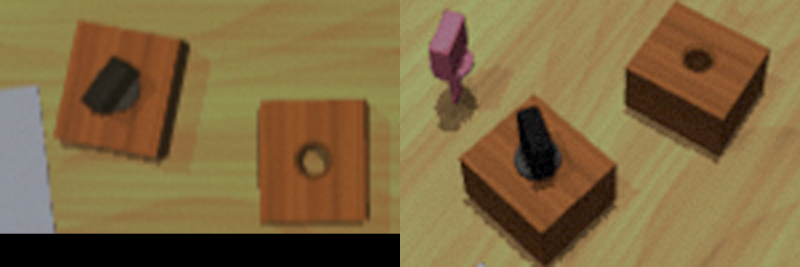

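Call:
{"name": "drive_tool", "arguments": {
  "motion": "0.6 -0.73 0.97 0 0;0.6 -0.73 0.97 0 0;0.6 -0.73 0.97 0 0;0.6 -0.73 0.97 0 0;0.6 -0.73 0.97 0 0;0.6 -0.73 0.97 0 0;0.6 -0.73 0.97 0 0;0.6 -0.73 0.97 0 0"
}}

```text
time_s: 2.27
tool_pos: [0.3106, 0.4597, 0.2152]
orientation: [0.805, 0.593, 0.0, -0.003]
ft_force: [1.0, 0.5, 0.8]
gripper_width: 0.6
```

View pics/ext_crop.png

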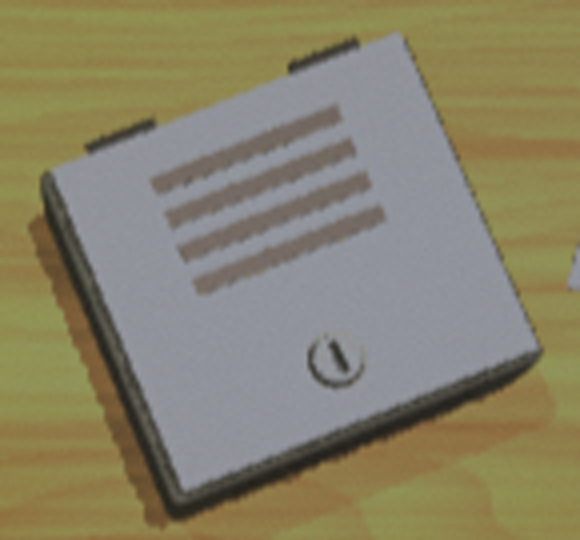

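The crop shows the stud at about (336,360) with its slot along the extractor's x axis, leaning slightly to the left. The hinges are at the top.

Call:
{"name": "drive_tool", "arguments": {
  "motion": "0.6 -0.73 0.97 0 0;0.6 -0.73 0.97 0 0;0.6 -0.73 0.97 0 0;0.6 -0.73 0.97 0 0;0.6 -0.73 0.97 0 0;0.6 -0.73 0.97 0 0;0.6 -0.73 0.97 0 0;0.6 -0.73 0.97 0 0"
}}

```text
time_s: 2.93
tool_pos: [0.4297, 0.2943, 0.2156]
orientation: [0.805, 0.593, 0.002, -0.003]
ft_force: [1.0, 0.7, 0.2]
gripper_width: 0.601
```

Call:
{"name": "drive_tool", "arguments": {
  "motion": "0.6 -0.73 0.97 0 0;0.6 -0.73 0.97 0 0;0.6 0 0 0 1;0.6 0 0 0 1;0.6 0 0 0 1;0.6 0 0 0 1;0.6 0 0 0 1;0.6 0 0 0 1"
}}

```text
time_s: 3.6
tool_pos: [0.4658, 0.2439, 0.2168]
orientation: [0.938, 0.347, 0.004, -0.002]
ft_force: [-0.7, 0.7, -0.7]
gripper_width: 0.603
```

```bash
python3 - <<'E'
from h import *
o=env.get_obs(); print(o["tool_pos"],o["orientation"],o["joint_positions"].round(2))
f=env.grab_frame("wrist"); cv2.imwrite("pics/w1.png",f["image"]); print(-np.array(f["R"]).T@f["t"])
for l,z in[("stand_top",.05),("key_grip",.075),("stud_top",.12)]: print(l,[(np.round(d["point"]),d["conf"],atz(f,d["point"],z).round(4)) for d in env.spot_in(l,f)])
E
```

```text
[0.46575115 0.24386757 0.21675566] [ 0.93779506  0.34716348  0.00354328 -0.00232129] [-0.68  0.45  0.2   1.87 -0.13  0.82  0.3 ]
[0.41643099 0.29973169 0.38480801]
stand_top [(array([316., 232.]), 0.63, array([0.4669, 0.239 , 0.05  ])), (array([181., 305.]), 0.63, array([0.4198, 0.1123, 0.05  ]))]
key_grip [(array([451., 342.]), 0.75, array([0.6109, 0.2453, 0.075 ]))]
stud_top [(array([319., 260.]), 0.55, array([0.4704, 0.2387, 0.12  ]))]
```

View pics/w1.png

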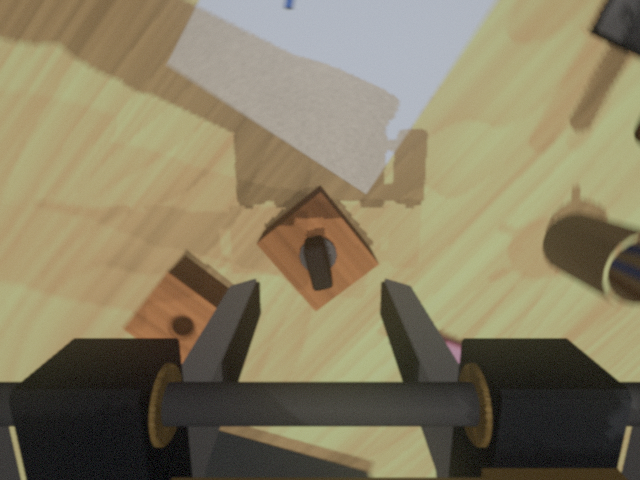

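```bash
cat >> h.py <<'E'
from scipy.optimize import minimize
def box(x,y,yaw,lx,ly,z0,z1):
    c,s=np.cos(yaw),np.sin(yaw)
    return [[x+c*a*lx/2-s*b*ly/2,y+s*a*lx/2+c*b*ly/2,z] for a in(-1,1) for b in(-1,1) for z in(z0,z1)]
def hull(f,P,sc=4):
    m=np.zeros((480*sc,640*sc),np.uint8)
    q=np.array([proj(f,p) for p in P])
    cv2.fillConvexPoly(m,cv2.convexHull(((q+.5)*sc*16).astype(np.int32)),1,shift=4)
    return cv2.resize(m.astype(np.float32),(640,480),interpolation=cv2.INTER_AREA)
E
python3 - <<'E'
from h import *
fs=[env.grab_frame(n) for n in("wrist","top","side")]
g=[.475,.225,.075]
ms=[];rs=[]
for f in fs:
    c=proj(f,g).astype(int); r=40
    sl=(slice(c[1]-r,c[1]+r),slice(c[0]-r,c[0]+r)); 
    im=f["image"][sl].astype(float)
    m=np.clip((75-im[...,2])/25,0,1)*(im[...,2]-im[...,0]<25)
    k=cv2.morphologyEx((m>.5).astype(np.uint8),cv2.MORPH_OPEN,np.ones((3,3)))
    n,lab,st,ce=cv2.connectedComponentsWithStats(k)
    i=min(range(1,n),key=lambda i:np.linalg.norm(ce[i]-r)-0.02*st[i,4]); m=(lab==i).astype(float)
    print(n,st[i],ce[i]+c-r); ms.append(m);rs.append(sl)
    cv2.imwrite(f"pics/m{len(ms)}.png",np.hstack([cv2.resize(im.astype(np.uint8),None,fx=3,fy=3),cv2.cvtColor(cv2.resize((m*255).astype(np.uint8),None,fx=3,fy=3),cv2.COLOR_GRAY2BGR)]))
cv2.imwrite("pics/mm.png",np.vstack([cv2.imread(f"pics/m{i}.png") for i in(1,2,3)])[:,:])
def fit(idx):
    def cost(v): return sum(np.abs(hull(fs[i],box(v[0],v[1],v[2],.036,.016,.055,.091))[rs[i]]-ms[i]).sum()/ms[i].sum() for i in idx)
    best=None
    for y0 in np.radians(range(0,180,30)):
        S=np.array([[.475,.225,y0]]*4);S[1,0]+=.008;S[2,1]+=.008;S[3,2]+=.3
        r=minimize(cost,S[0],method="Nelder-Mead",options=dict(initial_simplex=S,xatol=1e-4,fatol=1e-4))
        if best is None or r.fun<best.fun: best=r
    return best
for idx in([0],[1],[2],[0,1,2]):
    b=fit(idx);print(idx,b.x[:2].round(4),np.degrees(b.x[2])%180,b.fun)
E
```

```text
5 [36 37  5  7 26] [309.38461538 259.        ]
3 [   0   17   49   63 1833] [214.05019094 311.37424986]
2 [ 32  28  16  27 290] [290.76551724 324.36896552]
[0] [0.4937 0.297 ] 142.2760378502872 1.0
[1] [0.4251 0.2776] 22.579236461673617 0.8904118930714675
[2] [0.4772 0.2282] 145.29569596690905 0.2036637931034483
[0, 1, 2] [0.4154 0.2935] 33.3284929298697 2.916496181123841
```

View pics/mm.png

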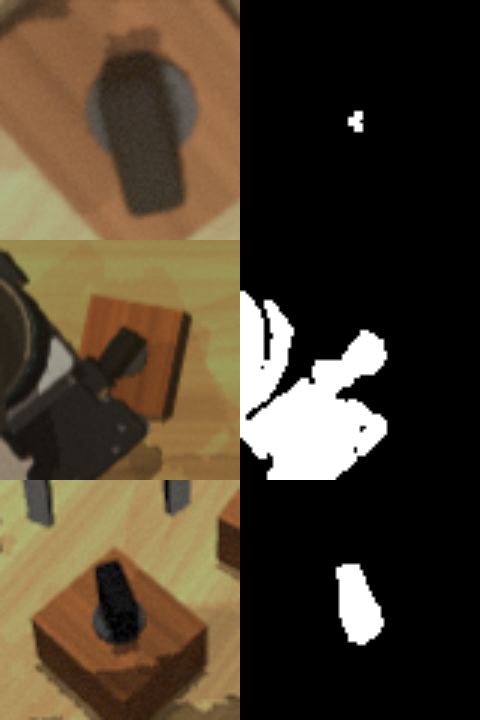

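The masks show the handle well in the side view. The arm covers it in the live top view and the wrist threshold is too tight. I'll use the first top picture and a looser wrist threshold.

```bash
python3 - <<'E'
from h import *
fs=[env.grab_frame(n) for n in("wrist","top","side")]
fs[1]["image"]=cv2.imread("pics/top0.png"); fs[2]["image"]=cv2.imread("pics/side0.png")
g=[.475,.225,.075]
ms=[];rs=[]
for f,th,ds in zip(fs,(92,62,62),(38,25,25)):
    c=proj(f,g).astype(int); r=30
    sl=(slice(c[1]-r,c[1]+r),slice(c[0]-r,c[0]+r)); 
    im=cv2.GaussianBlur(f["image"],(3,3),0)[sl].astype(float)
    k=((im[...,2]<th)&(im[...,2]-im[...,0]<ds)).astype(np.uint8)
    n,lab,st,ce=cv2.connectedComponentsWithStats(k)
    i=1+np.argmax(st[1:,4]); m=(lab==i).astype(float)
    print(n,st[i],(ce[i]+c-r).round(1)); ms.append(m);rs.append(sl)
def cost(v,idx): return sum(np.abs(hull(fs[i],box(v[0],v[1],v[2],.036,.016,.055,.091))[rs[i]]-ms[i]).sum()/ms[i].sum() for i in idx)
for idx in([0],[1],[2],[0,1,2]):
    best=None
    for y0 in np.radians(range(0,180,30)):
        S=np.array([[.475,.225,y0]]*4);S[1,0]+=.008;S[2,1]+=.008;S[3,2]+=.3
        r=minimize(cost,S[0],args=(idx,),method="Nelder-Mead",options=dict(initial_simplex=S,xatol=1e-4,fatol=1e-4))
        if best is None or r.fun<best.fun: best=r
    print(idx,best.x[:2].round(4),(np.degrees(best.x[2])%180).round(1),round(best.fun,3))
E
```

```text
2 [  20    7   32   53 1230] [317.8 261. ]
2 [ 23  20  15  15 156] [233.6 295.9]
2 [ 22  18  16  27 293] [290.7 324.7]
[0] [0.4817 0.2259] 140.6 0.187
[1] [0.4802 0.2254] 146.0 0.278
[2] [0.4769 0.2286] 142.4 0.244
[0, 1, 2] [0.4801 0.2257] 141.6 0.778
```

Call:
{"name": "drive_tool", "arguments": {
  "motion": "0.6 0 1 0 0;0.6 0 0.16 0.6 0;0.6 0 0 1 -1;0.6 0 0 1 -1;0.6 0 0 1 -0.2;0.6 0 0 0.6 0;0.6 0 0 0 0;0.6 0 0 0 0"
}}

```text
time_s: 4.77
tool_pos: [0.4841, 0.2273, 0.1308]
orientation: [0.896, 0.444, 0.006, -0.003]
ft_force: [1.0, 0.9, -0.1]
gripper_width: 0.6
```

```bash
python3 - <<'E'
from h import *
o=env.get_obs(); q=o["orientation"];y=2*np.arctan2(q[1],q[0]);print(o["tool_pos"],np.degrees(y),q)
f=env.grab_frame("wrist");cv2.imwrite("pics/w2.png",f["image"][120:480])
g=[.4805,.2258,.075]
c=proj(f,g).astype(int); r=55
sl=(slice(c[1]-r,c[1]+r),slice(c[0]-r,c[0]+r))
im=cv2.GaussianBlur(f["image"],(3,3),0)[sl].astype(float)
k=((im[...,2]<92)&(im[...,2]-im[...,0]<38)).astype(np.uint8)
n,lab,st,ce=cv2.connectedComponentsWithStats(k);i=1+np.argmax(st[1:,4]);m=(lab==i).astype(float);print(st[i],ce[i]+c-r,c)
def cost(v): return np.abs(hull(f,box(v[0],v[1],v[2],.036,.016,.055,.091))[sl]-m).sum()/m.sum()
S=np.array([[*g[:2],2.47]]*4);S[1,0]+=.008;S[2,1]+=.008;S[3,2]+=.3
r=minimize(cost,S[0],method="Nelder-Mead",options=dict(initial_simplex=S,xatol=1e-4,fatol=1e-4));print(r.x,np.degrees(r.x[2]),r.fun)
E
```

```text
[0.48413093 0.22725258 0.1308397 ] 52.71037016144459 [ 0.89603918  0.4439245   0.00619874 -0.0025298 ]
[  31   18   51   75 2601] [312.89042676 262.10149942] [312 265]
[0.47894848 0.22724109 2.49555873] 142.98498295711542 0.29817858515955403
```

View pics/w2.png

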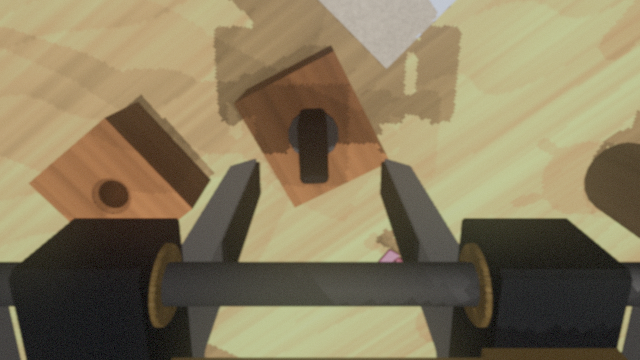

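The view shows the handle aligned with the jaws and slightly left of mid (313 against 320). I'll correct for that and go down.

Call:
{"name": "drive_tool", "arguments": {
  "motion": "0.6 -0.17 -0.14 0 0;0.6 0 0 0.8 0;0.6 0 0 0.8 0;0.6 0 0 0.8 0;0.6 0 0 0.4 0;0.6 0 0 0 0;0.6 0 0 0 0;0.6 0 0 0 0"
}}

```text
time_s: 5.48
tool_pos: [0.4841, 0.2297, 0.081]
orientation: [0.896, 0.444, 0.013, -0.003]
ft_force: [-0.2, -0.1, -0.4]
gripper_width: 0.601
```

Call:
{"name": "drive_tool", "arguments": {
  "motion": "0.6 -0.2 -0.06 0.1 0;0.6 -0.2 -0.06 0.1 0;0.6 0 0 0.1 0;0.6 0 0 0.1 0;0.6 0 0 0.1 0;0.6 0 0 0.1 0;0.6 0 0 0 0;0.6 0 0 0 0"
}}

```text
time_s: 6.15
tool_pos: [0.4785, 0.2252, 0.0705]
orientation: [0.896, 0.444, 0.016, -0.003]
ft_force: [-0.5, -1.1, 1.0]
gripper_width: 0.596
```

```bash
cat >> h.py <<'E'
from scipy.spatial.transform import Rotation as Ro
def st():
    o=env.get_obs();R=Ro.from_quat(o["orientation"]).as_matrix();p=o["tool_pos"]
    print("p",p.round(4),"yaw",np.degrees(np.arctan2(R[1,0],R[0,0])).round(2),"z",R[:,2].round(4),"F",o["ft_force"].round(1),"M",o["moment"].round(3),"w",o["gripper_width"].round(3),"t",o["time_s"].round(2),"q7",o["joint_positions"][6].round(2))
    return o,R,p
E
python3 -c "
from h import *
st()"
```

```text
Traceback (most recent call last):
  File "h.py", line 27, in st
    print("p",p.round(4),"yaw",np.degrees(np.arctan2(R[1,0],R[0,0])).round(2),"z",R[:,2].round(4),"F",o["ft_force"].round(1),"M",o["moment"].round(3),"w",o["gripper_width"].round(3),"t",o["time_s"].round(2),"q7",o["joint_positions"][6].round(2))
                                                                                                                                                          ^^^^^^^^^^^^^^^^^^^^^^^^
AttributeError: 'float' object has no attribute 'round'
```

Call:
{"name": "drive_tool", "arguments": {
  "motion": "0 0 0 0 0;0 0 0 0 0;0 0 0 0 0;0 0 0 0 0;0 0 0 0 0;0 0 0 0 0;0 0 0 0 0;0 0 0 0 0",
  "force": 40
}}

```text
time_s: 6.82
tool_pos: [0.479, 0.2255, 0.0706]
orientation: [0.896, 0.444, 0.016, -0.003]
ft_force: [0.2, -0.0, -0.6]
gripper_width: 0.166
```

```bash
sed -i 's/o\["gripper_width"\].round(3)/np.round(o["gripper_width"],3)/;s/o\["time_s"\].round(2)/np.round(o["time_s"],2)/' h.py
python3 -c "
from h import *
st()"
```

```text
p [0.479  0.2255 0.0706] yaw 52.77 z [ 0.0265  0.0192 -0.9995] F [ 0.2 -0.  -0.6] M [-0.054  0.041 -0.009] w 0.166 t 6.82 q7 0.57
```

Call:
{"name": "drive_tool", "arguments": {
  "motion": "0 0 0 -0.3 0;0 0 0 -0.6 0;0 0 0 -1 0;0 0 0 -1 0;0 0 0 -1 0;0 0 0 -1 0;0 0 0 -1 0;0 0 0 -1 0"
}}

```text
time_s: 7.48
tool_pos: [0.4708, 0.2203, 0.2117]
orientation: [0.896, 0.444, 0.01, -0.003]
ft_force: [-0.7, -0.6, -0.8]
gripper_width: 0.172
```

```bash
python3 -c "
from h import *
st()"
```

```text
p [0.4708 0.2203 0.2117] yaw 52.73 z [ 0.0149  0.0131 -0.9998] F [-0.7 -0.6 -0.8] M [-0.009 -0.023 -0.045] w 0.172 t 7.48 q7 0.53
```

Call:
{"name": "drive_tool", "arguments": {
  "motion": "0 -0.59 0.98 -0.4 0;0 -0.59 0.98 -0.4 0;0 -0.59 0.98 -0.4 0;0 -0.59 0.98 -0.4 0;0 -0.59 0.98 -0.4 0;0 -0.59 0.98 0 0;0 -0.59 0.98 0 0;0 -0.59 0.98 0 0"
}}

```text
time_s: 8.15
tool_pos: [0.5394, 0.0504, 0.2609]
orientation: [0.893, 0.45, 0.015, -0.004]
ft_force: [1.0, 0.9, -1.0]
gripper_width: 0.17
```

Call:
{"name": "drive_tool", "arguments": {
  "motion": "0 0 0 0 -1;0 0 0 0 -1;0 0 0 0 -1;0 0 0 0 -1;0 0 0 0 -1;0 0 0 0 -1;0 0 0 0 -1;0 0 0 0 -1"
}}

```text
time_s: 8.82
tool_pos: [0.5382, 0.0398, 0.2634]
orientation: [0.679, 0.734, 0.013, 0.003]
ft_force: [0.2, -0.9, -1.1]
gripper_width: 0.169
```

Call:
{"name": "drive_tool", "arguments": {
  "motion": "0 0 0 0 -1;0 0 0 0 -1;0 0 0 0 -1;0 0 0 0 -1;0 0 0 0 -0.3;0 0 0 0 0;0 0 0 0 0;0 0 0 0 0"
}}

```text
time_s: 9.48
tool_pos: [0.5348, 0.0381, 0.2653]
orientation: [0.521, 0.853, 0.011, 0.005]
ft_force: [1.1, -0.3, -1.3]
gripper_width: 0.167
```

```bash
python3 -c "
from h import *
o,R,p=st()
f=env.grab_frame('wrist');cv2.imwrite('pics/w3.png',f['image'])
print('cam in tool',R.T@(-np.array(f['R']).T@f['t']-p))
for l in('stud_top','stud','key_tip'): print(l,[(np.round(d['point']),round(d['conf'],2),atz(f,d['point'],.12).round(4)) for d in env.spot_in(l,f)])
"
```

```text
p [0.5348 0.0381 0.2653] yaw 117.13 z [ 0.0199  0.0131 -0.9997] F [ 1.1 -0.3 -1.3] M [0.024 0.019 0.045] w 0.167 t 9.48 q7 1.88
cam in tool [ 0.00078642 -0.07395959 -0.16789246]
stud_top [(array([125., 219.]), 0.63, array([ 0.597 , -0.0993,  0.12  ]))]
stud [(array([124., 220.]), 0.85, array([ 0.5981, -0.0994,  0.12  ]))]
key_tip [(array([322., 312.]), 0.71, array([0.5979, 0.0738, 0.12  ])), (array([428., 326.]), 0.54, array([0.5685, 0.1584, 0.12  ]))]
```

View pics/w3.png

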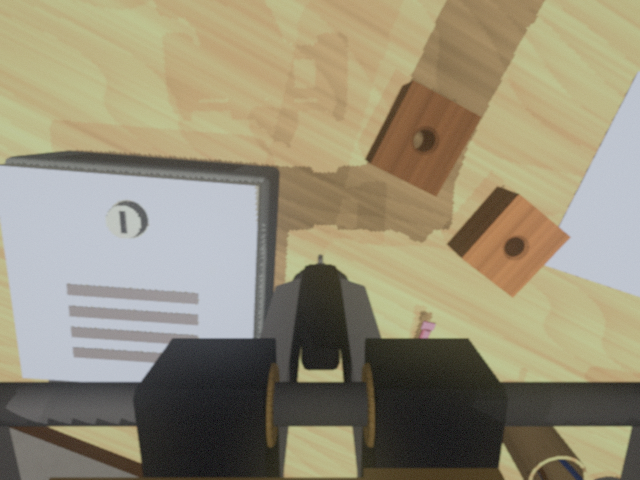

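Key held. Its blade tip shows at (320,258), just above the flange, and the stud is at (125,219). I'll move close beside the stud and measure both in one frame.

Call:
{"name": "drive_tool", "arguments": {
  "motion": "0 -0.8 -0.05 0.35 0;0 -0.8 -0.05 0.35 0;0 -0.8 -0.05 0.35 0;0 -0.8 -0.05 0.35 0;0 -0.8 -0.05 0.35 0;0 -0.8 -0.05 0.35 0;0 -0.8 -0.05 0.35 0;0 0 0 0 0"
}}

```text
time_s: 10.35
tool_pos: [0.5836, -0.0655, 0.2141]
orientation: [0.52, 0.854, 0.012, 0.006]
ft_force: [0.2, -0.1, 0.2]
gripper_width: 0.166
```

```bash
python3 -c "
from h import *
o,R,p=st()
f=env.grab_frame('wrist');cv2.imwrite('pics/w4f.png',f['image'])
for l in('stud_top','stud','key_tip'): print(l,[(np.round(d['point']),round(d['conf'],2),atz(f,d['point'],.12).round(4)) for d in env.spot_in(l,f)])
k=p+R@[0,0,.0656];print('tip',k,proj(f,k))
c=env.spot_in('stud_top',f)[0]['point'];x=int((c[0]+320)/2);y=int(c[1])
x0=x-90;y0=y-50;print(x0,y0)
cv2.imwrite('pics/w4.png',cv2.resize(f['image'][y0:y0+130,x0:x0+180],None,fx=4,fy=4,interpolation=cv2.INTER_CUBIC))
"
```

```text
p [ 0.5836 -0.0655  0.2141] yaw 117.38 z [ 0.0217  0.0138 -0.9997] F [ 0.2 -0.1  0.2] M [0.032 0.073 0.051] w 0.166 t 10.35 q7 2.08
stud_top [(array([262., 241.]), 0.73, array([ 0.5974, -0.1002,  0.12  ]))]
stud [(array([259., 243.]), 0.84, array([ 0.5995, -0.1018,  0.12  ]))]
key_tip [(array([546., 370.]), 0.86, array([0.5909, 0.1246, 0.12  ])), (array([321., 315.]), 0.81, array([ 0.627 , -0.0414,  0.12  ]))]
tip [ 0.58503856 -0.06456152  0.14848083] [318.65980341 262.91331515]
201 191
```

View pics/w4.png

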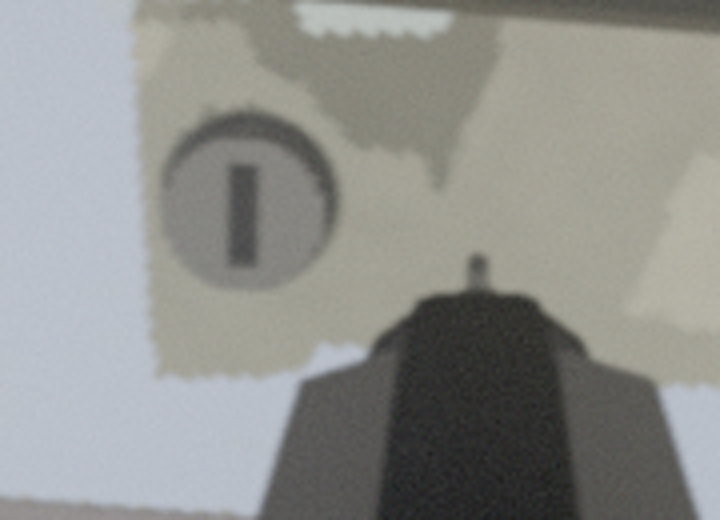

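The crop shows the slot centre at crop (243,215), i.e. about full (261.6,244.6), nearly vertical in the image. The blade's near corner is at crop (478,255), about full (320.4,254.6).

```bash
python3 -c "
from h import *
o,R,p=st()
f=env.grab_frame('wrist');g=cv2.cvtColor(f['image'],cv2.COLOR_BGR2GRAY).astype(float)
for y in(-.0085,-.007,-.0055,0): print(y,proj(f,p+R@[0,y,.0656]))
# slot: dark pixels around centre
w=g[228:262,250:273]; wt=np.clip(115-w,0,60); print(np.percentile(w,[2,10,50,90]))
b=(w<95).astype(np.uint8);n,l,s,c=cv2.connectedComponentsWithStats(b);print(s,c)
i=l[int(244.6-228),int(261.6-250)];print(i)
pts=np.argwhere(l==i)[:,::-1]+[250,228]
W=np.array([atz(f,q,.12)[:2] for q in pts]);m=W.mean(0);u,sv,vt=np.linalg.svd(W-m);print('slot centre',m,'yaw',np.degrees(np.arctan2(vt[0,1],vt[0,0]))%180,'len',np.ptp((W-m)@vt[0]))
for q in([261.6,244.6],[261.6,232.0],[261.4,257.3]): print(atz(f,q,.12))
# cover edges yaw from top0
t=env.grab_frame('top');
P=[atz(t,[300+a/4,150+b/4],.11)[:2] for a,b in((48,172),(404,36),(540,352),(182,496))];P=np.array(P);print(P)
for a,b in((1,0),(2,3),(1,2),(0,3)): d=P[a]-P[b];print(np.degrees(np.arctan2(d[1],d[0])),np.linalg.norm(d))
"
```

```text
p [ 0.5835 -0.06    0.2161] yaw 117.75 z [ 0.0237  0.017  -0.9996] F [ 0.4 -1.1 -0.8] M [0.017 0.08  0.012] w 0.162 t 10.6 q7 2.07
-0.0085 [318.61940923 249.1950324 ]
-0.007 [318.62062083 251.62945449]
-0.0055 [318.62182863 254.05624493]
0 [318.62622501 262.88976028]
[ 80.  84. 133. 158.]
[[  0   0  23  34 648]
 [  1   0   6  24 130]
 [ 21   0   2   3   4]] [[12.47376543 17.73302469]
 [ 3.32307692 10.83846154]
 [21.75        0.75      ]]
0
slot centre [ 0.60118796 -0.09270138] yaw 16.560109277574533 len 0.025313400710363344
[ 0.60069908 -0.09357515  0.12      ]
[ 0.592839   -0.09731878  0.12      ]
[ 0.60882953 -0.08985176  0.12      ]
[[ 0.70184732  0.05591488]
 [ 0.77972144 -0.13805426]
 [ 0.60481003 -0.20900704]
 [ 0.5258154  -0.01746469]]
-68.1256820393696 0.20901771816446083
-67.58809374544354 0.20719223858982314
22.079925178689685 0.1887545972957828
22.6289991140244 0.1907139166121388
```

```bash
cat >> h.py <<'E'
def slot(f,guess=(.5985,-.0985),z=.12,r=16):
    g=cv2.cvtColor(f['image'],cv2.COLOR_BGR2GRAY); c=proj(f,[*guess,z])
    S=6; a=cv2.resize(cv2.getRectSubPix(g,(2*r+1,2*r+1),tuple(map(float,c))),None,fx=S,fy=S,interpolation=cv2.INTER_CUBIC)
    th,b=cv2.threshold(a,0,255,cv2.THRESH_BINARY_INV+cv2.THRESH_OTSU)
    n,l,s,ce=cv2.connectedComponentsWithStats(b); i=min(range(1,n),key=lambda i:np.linalg.norm(ce[i]-a.shape[0]/2)+(0 if 300<s[i,4]<8000 else 999))
    ct=np.argwhere(l==i)[:,::-1].astype(np.float32); rc=cv2.minAreaRect(ct); bx=cv2.boxPoints(rc)
    W=np.array([atz(f,c+((q+.5)/S-.5)-r,z)[:2] for q in bx]); e=[W[1]-W[0],W[2]-W[1]]; e.sort(key=np.linalg.norm)
    print('slot c',W.mean(0).round(4),'yaw',(np.degrees(np.arctan2(e[1][1],e[1][0]))%180).round(1),'size',np.linalg.norm(e[1]).round(4),np.linalg.norm(e[0]).round(4),'px',c.round(1),th)
    return a,W.mean(0)
E
python3 -c "
from h import *
o,R,p=st()
f=env.grab_frame('wrist')
d=env.spot_in('stud_top',f)[0]['point'];print(d);w=atz(f,d,.12)[:2]
a,m=slot(f,w)
cv2.imwrite('pics/s.png',a)
c=proj(f,p+R@[0,-.007,.0656]);print('pred corner',c,'off tip', R.T@(np.array([*m,.12])-p))
b=cv2.getRectSubPix(f['image'],(60,50),(float(c[0]),float(c[1])))
A=cv2.resize(a,(400,400));B=cv2.cvtColor(cv2.resize(b,(480,400),interpolation=cv2.INTER_CUBIC),cv2.COLOR_BGR2GRAY)
cv2.imwrite('pics/w5.png',np.hstack([A,B]))
"
```

```text
p [ 0.5835 -0.0602  0.2162] yaw 117.74 z [ 0.024   0.0167 -0.9996] F [ 0.1 -0.3 -1.6] M [0.051 0.032 0.09 ] w 0.171 t 10.7 q7 2.07
[254.4, 235.8]
slot c [ 0.5999 -0.1001] yaw 24.0 size 0.0181 0.0051 px [254.4 235.8] 111.0
pred corner [318.69688026 251.65837101] off tip [-0.04325107 -0.00685077  0.09587767]
```

View pics/w5.png

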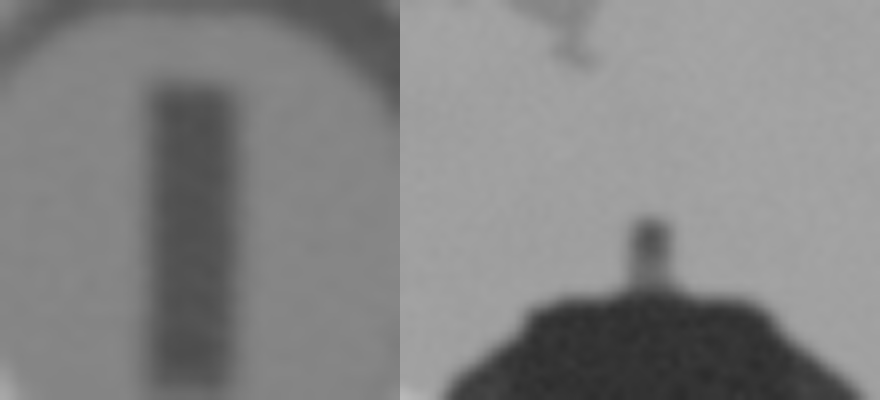

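```bash
cat >> h.py <<'E'
TIP=np.array([.001,.0015,.0656])
def need(x,y,z,yaw,tip=TIP):
    o,R,p=st();k=p+R@tip;d=R.T@(np.array([x,y,z])-k)
    y0=np.degrees(np.arctan2(R[1,0],R[0,0])); s=(y0-yaw+180)%360-180
    print('tip',k.round(4),'units dx dy dz',(d/.02).round(2),'spin',round(s/5,2))
E
python3 -c "
from h import *
need(.5999,-.1001,.145,114)"
```

```text
p [ 0.5836 -0.0608  0.2161] yaw 117.71 z [ 0.0239  0.0163 -0.9996] F [ 0.8 -1.  -0.4] M [ 0.036  0.021 -0.004] w 0.164 t 10.8 q7 2.07
tip [ 0.586  -0.0581  0.1505] units dx dy dz [-2.18 -0.37  0.26] spin 0.74
```

Call:
{"name": "drive_tool", "arguments": {
  "motion": "0 -0.55 -0.1 0 0.2;0 -0.55 -0.1 0 0.2;0 -0.55 -0.1 0 0.2;0 -0.55 -0.1 0 0.2;0 0 0 0 0;0 0 0 0 0;0 0 0 0 0;0 0 0 0 0"
}}

```text
time_s: 11.47
tool_pos: [0.5972, -0.1103, 0.216]
orientation: [0.551, 0.834, 0.013, 0.006]
ft_force: [0.3, -0.8, -0.5]
gripper_width: 0.166
```

```bash
python3 -c "
from h import *
need(.5999,-.1001,.145,114)"
```

```text
p [ 0.5972 -0.1103  0.216 ] yaw 113.13 z [ 0.0247  0.015  -0.9996] F [ 0.3 -0.8 -0.5] M [ 0.025  0.084 -0.013] w 0.166 t 11.47 q7 2.09
tip [ 0.5998 -0.1078  0.1505] units dx dy dz [0.35 0.15 0.28] spin -0.17
```

Call:
{"name": "drive_tool", "arguments": {
  "motion": "0 0.15 0.07 0 -0.1;0 0.1 0.05 0 0;0 0.05 0 0.1 0;0 0 0 0.1 0;0 0 0 0 0;0 0 0 0 0;0 0 0 0 0;0 0 0 0 0"
}}

```text
time_s: 12.13
tool_pos: [0.5967, -0.0999, 0.2116]
orientation: [0.545, 0.838, 0.014, 0.005]
ft_force: [-0.2, 0.4, -0.8]
gripper_width: 0.172
```

```bash
python3 -c "
from h import *
need(.5999,-.1001,.125,114)
f=env.grab_frame('wrist')
o,R,p=st();c=proj(f,p+R@TIP);print(c,proj(f,[.5999,-.1001,.12]))
cv2.imwrite('pics/w6.png',cv2.resize(f['image'][200:290,270:370],None,fx=6,fy=6,interpolation=cv2.INTER_CUBIC))
"
```

```text
p [ 0.5967 -0.0999  0.2116] yaw 113.94 z [ 0.0239  0.0168 -0.9996] F [-0.2  0.4 -0.8] M [ 0.033  0.031 -0.029] w 0.172 t 12.13 q7 2.09
tip [ 0.5992 -0.0973  0.146 ] units dx dy dz [-0.15 -0.06  1.05] spin -0.01
p [ 0.5967 -0.0999  0.2116] yaw 113.93 z [ 0.0239  0.0168 -0.9996] F [ 0.2  0.4 -0.7] M [-0.007  0.044  0.022] w 0.166 t 12.18 q7 2.09
[320.29911397 265.31160502] [315.71384894 251.35477851]
```

View pics/w6.png

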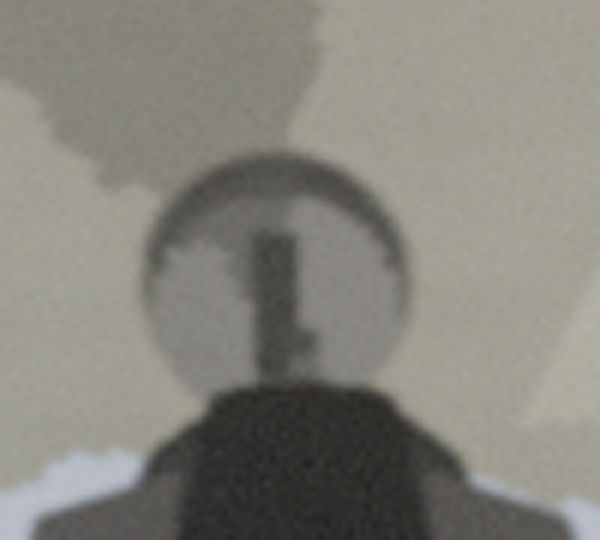

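The crop shows the blade about 5 px right of the slot, which matches the computed −3 mm. I'll correct for it and descend.

Call:
{"name": "drive_tool", "arguments": {
  "motion": "0 -0.1 -0.04 0.2 0;0 -0.05 -0.02 0.2 0;0 0 0 0.2 0;0 0 0 0.2 0;0 0 0 0.15 0;0 0 0 0 0;0 0 0 0 0;0 0 0 0 0"
}}

```text
time_s: 12.85
tool_pos: [0.5969, -0.1038, 0.1897]
orientation: [0.545, 0.838, 0.013, 0.005]
ft_force: [-0.8, 0.1, -0.9]
gripper_width: 0.162
```

```bash
python3 -c "
from h import *
need(.5999,-.1001,.121,114)"
```

```text
p [ 0.5969 -0.1038  0.1897] yaw 113.88 z [ 0.0226  0.0167 -0.9996] F [-0.8  0.1 -0.9] M [ 0.033  0.071 -0.01 ] w 0.162 t 12.85 q7 2.09
tip [ 0.5993 -0.1011  0.1242] units dx dy dz [0.03 0.04 0.16] spin -0.02
```

Call:
{"name": "drive_tool", "arguments": {
  "motion": "0 0.03 0.04 0.05 0;0 0 0 0.05 0;0 0 0 0.05 0;0 0 0 0.05 0;0 0 0 0.05 0;0 0 0 0.05 0;0 0 0 0 0;0 0 0 0 0"
}}

```text
time_s: 13.52
tool_pos: [0.5981, -0.1025, 0.1838]
orientation: [0.545, 0.838, 0.013, 0.006]
ft_force: [0.1, -0.6, -0.9]
gripper_width: 0.169
```

```bash
python3 -c "
from h import *
need(.5999,-.1001,.114,114)"
```

```text
p [ 0.5981 -0.1025  0.1838] yaw 113.9 z [ 0.024   0.0166 -0.9996] F [ 0.1 -0.6 -0.9] M [ 0.017  0.036 -0.035] w 0.169 t 13.52 q7 2.09
tip [ 0.6007 -0.0999  0.1183] units dx dy dz [ 0.   -0.04  0.21] spin -0.02
```

Call:
{"name": "drive_tool", "arguments": {
  "motion": "0 0 -0.02 0.05 0;0 0 0 0.05 0;0 0 0 0.05 0;0 0 0 0.05 0;0 0 0 0 0;0 0 0 0 0;0 0 0 0 0;0 0 0 0 0"
}}

```text
time_s: 14.18
tool_pos: [0.5978, -0.1027, 0.1793]
orientation: [0.545, 0.838, 0.013, 0.006]
ft_force: [-0.4, 0.0, -0.6]
gripper_width: 0.165
```

```bash
python3 -c "
from h import *
need(.5999,-.1001,.114,114)"
```

```text
p [ 0.5978 -0.1027  0.1793] yaw 113.89 z [ 0.024   0.0165 -0.9996] F [-0.4  0.  -0.6] M [ 0.063  0.057 -0.007] w 0.165 t 14.18 q7 2.09
tip [ 0.6003 -0.1001  0.1138] units dx dy dz [ 0.01 -0.02 -0.01] spin -0.02
```

Call:
{"name": "drive_tool", "arguments": {
  "motion": "0 0 0 0.05 0;0 0 0 0.05 0;0 0 0 0.05 0;0 0 0 0.05 0;0 0 0 0.05 0;0 0 0 0.05 0;0 0 0 0.05 0;0 0 0 0.05 0"
}}

```text
time_s: 14.85
tool_pos: [0.5979, -0.1026, 0.1729]
orientation: [0.545, 0.838, 0.014, 0.006]
ft_force: [-1.2, -0.5, 3.3]
gripper_width: 0.166
```

```bash
python3 -c "
from h import *
need(.5999,-.1001,.114,114)"
```

```text
p [ 0.5979 -0.1026  0.1729] yaw 113.89 z [ 0.0249  0.0162 -0.9996] F [-1.2 -0.5  3.3] M [0.054 0.37  0.041] w 0.166 t 14.85 q7 2.09
tip [ 0.6005 -0.1001  0.1073] units dx dy dz [ 0.01 -0.02 -0.33] spin -0.02
```

Call:
{"name": "drive_tool", "arguments": {
  "motion": "0 0 0 0.05 0;0 0 0 0.05 0;0 0 0 0.05 0;0 0 0 0.05 0;0 0 0 0.05 0;0 0 0 0.05 0;0 0 0 0.05 0;0 0 0 0.05 0"
}}

```text
time_s: 15.52
tool_pos: [0.5979, -0.1026, 0.1722]
orientation: [0.546, 0.838, 0.014, 0.007]
ft_force: [-4.0, 0.3, 10.4]
gripper_width: 0.166
```

```bash
python3 -c "
from h import *
need(.5999,-.1001,.114,114)"
```

```text
p [ 0.5979 -0.1026  0.1722] yaw 113.85 z [ 0.0266  0.0156 -0.9995] F [-4.   0.3 10.4] M [0.187 0.986 0.023] w 0.166 t 15.52 q7 2.08
tip [ 0.6006 -0.1001  0.1067] units dx dy dz [ 0.02 -0.02 -0.37] spin -0.03
```

Call:
{"name": "drive_tool", "arguments": {
  "motion": "0 0 0 0.05 0.4;0 0 0 0.05 0.6;0 0 0 0.05 0.6;0 0 0 0.05 0.6;0 0 0 0.05 0.6;0 0 0 0.05 0.6;0 0 0 0.05 0.3;0 0 0 0.05 0"
}}

```text
time_s: 16.18
tool_pos: [0.5989, -0.1015, 0.1722]
orientation: [0.679, 0.734, 0.017, 0.006]
ft_force: [-2.4, 0.3, 9.9]
gripper_width: 0.166
```

```bash
python3 -c "
from h import *
need(.6005,-.1001,.107,114)"
```

```text
p [ 0.5989 -0.1015  0.1722] yaw 94.52 z [ 0.0311  0.0166 -0.9994] F [-2.4  0.3  9.9] M [0.156 1.038 0.072] w 0.166 t 16.18 q7 1.82
tip [ 0.6024 -0.0993  0.1067] units dx dy dz [-0.03 -0.1  -0.02] spin -3.9
```

Call:
{"name": "drive_tool", "arguments": {
  "motion": "0 -0.01 -0.03 0.05 0.4;0 -0.01 -0.03 0.05 0.6;0 0 -0.03 0.05 0.6;0 0 -0.01 0.05 0.6;0 0 -0.01 0.05 0.6;0 0 0 0.05 0.6;0 0 0 0.05 0.3;0 0 0 0.05 0"
}}

```text
time_s: 16.85
tool_pos: [0.5986, -0.1015, 0.1722]
orientation: [0.792, 0.61, 0.02, 0.005]
ft_force: [-4.0, 0.1, 11.5]
gripper_width: 0.17
```

```bash
python3 -c "
from h import *
need(.6005,-.1001,.107,114)"
```

```text
p [ 0.5986 -0.1015  0.1722] yaw 75.24 z [ 0.0377  0.0165 -0.9992] F [-4.   0.1 11.5] M [0.141 0.912 0.098] w 0.17 t 16.85 q7 1.55
tip [ 0.6028 -0.0998  0.1067] units dx dy dz [-0.04 -0.11 -0.02] spin -7.75
```

Call:
{"name": "drive_tool", "arguments": {
  "motion": "0 -0.01 -0.04 0.05 0.3;0 -0.01 -0.04 0.05 0.4;0 -0.01 -0.04 0.05 0.4;0 0 -0.03 0.05 0.4;0 0 -0.02 0.05 0.4;0 0 0 0.05 0.2;0 0 0 0.05 0;0 0 0 0.05 0"
}}

```text
time_s: 17.52
tool_pos: [0.5981, -0.1015, 0.1722]
orientation: [0.846, 0.532, 0.024, 0.006]
ft_force: [-2.7, 0.6, 10.4]
gripper_width: 0.166
```

```bash
python3 -c "
from h import *
need(.6005,-.1001,.107,114)"
```

```text
p [ 0.5981 -0.1015  0.1722] yaw 64.35 z [ 0.0465  0.0152 -0.9988] F [-2.7  0.6 10.4] M [0.129 0.983 0.068] w 0.166 t 17.52 q7 1.41
tip [ 0.603  -0.1002  0.1067] units dx dy dz [-0.05 -0.11 -0.02] spin -9.93
```

Call:
{"name": "drive_tool", "arguments": {
  "motion": "0 0 0 0.05 0.2;0 0 0 0.05 0.2;0 0 0 0.05 0.2;0 0 0 0.05 0.2;0 0 0 0.05 0.2;0 0 0 0.05 0;0 0 0 0.05 0;0 0 0 0.05 0"
}}

```text
time_s: 18.18
tool_pos: [0.598, -0.1015, 0.1722]
orientation: [0.869, 0.494, 0.025, 0.005]
ft_force: [-3.5, 0.7, 11.0]
gripper_width: 0.167
```

```bash
python3 -c "
from h import *
need(.6005,-.1001,.107,114)"
```

```text
p [ 0.598  -0.1015  0.1722] yaw 59.26 z [ 0.0489  0.0157 -0.9987] F [-3.5  0.7 11. ] M [0.202 0.973 0.027] w 0.167 t 18.18 q7 1.34
tip [ 0.603  -0.1004  0.1067] units dx dy dz [-0.05 -0.12 -0.02] spin -10.95
```

Call:
{"name": "drive_tool", "arguments": {
  "motion": "0 0.01 0.03 0.05 0.2;0 0.01 0.03 0.05 0.2;0 0.01 0.03 0.05 0.2;0 0 0 0.05 0.2;0 0 0 0.05 0.2;0 0 0 0.05 0;0 0 0 0.05 0;0 0 0 0.05 0"
}}

```text
time_s: 18.85
tool_pos: [0.5981, -0.1016, 0.1722]
orientation: [0.89, 0.455, 0.025, 0.003]
ft_force: [-4.0, 0.6, 10.1]
gripper_width: 0.169
```

```bash
python3 -c "
from h import *
need(.6005,-.1001,.107,114)"
```

```text
p [ 0.5981 -0.1016  0.1722] yaw 54.18 z [ 0.0479  0.0174 -0.9987] F [-4.   0.6 10.1] M [0.126 1.024 0.056] w 0.169 t 18.85 q7 1.27
tip [ 0.6031 -0.1006  0.1067] units dx dy dz [-0.06 -0.12 -0.02] spin -11.96
```

Turned about 60° so far, with no drop yet and the force steady.

Call:
{"name": "drive_tool", "arguments": {
  "motion": "0 0 0.01 0.05 0.2;0 0 0.01 0.05 0.2;0 0 0.01 0.05 0.2;0 0 0 0.05 0.2;0 0 0 0.05 0.2;0 0 0 0.05 0;0 0 0 0.05 0;0 0 0 0.05 0"
}}

```text
time_s: 19.52
tool_pos: [0.5981, -0.1018, 0.1722]
orientation: [0.909, 0.415, 0.026, 0.002]
ft_force: [-4.0, 0.4, 10.0]
gripper_width: 0.165
```

```bash
python3 -c "
from h import *
need(.6005,-.1001,.107,114)"
```

```text
p [ 0.5981 -0.1018  0.1722] yaw 49.1 z [ 0.0494  0.0189 -0.9986] F [-4.   0.4 10. ] M [0.16  1.006 0.095] w 0.165 t 19.52 q7 1.2
tip [ 0.6031 -0.1007  0.1068] units dx dy dz [-0.06 -0.12 -0.02] spin -12.98
```

Call:
{"name": "drive_tool", "arguments": {
  "motion": "0 0 0 0.05 0.2;0 0 0 0.05 0.2;0 0 0 0.05 0.2;0 0 0 0.05 0.2;0 0 0 0.05 0.2;0 0 0 0.05 0;0 0 0 0.05 0;0 0 0 0.05 0"
}}

```text
time_s: 20.18
tool_pos: [0.5979, -0.1018, 0.1722]
orientation: [0.927, 0.374, 0.028, 0.0]
ft_force: [-4.2, 0.8, 10.5]
gripper_width: 0.164
```

```bash
python3 -c "
from h import *
need(.6005,-.1001,.107,114)"
```

```text
p [ 0.5979 -0.1018  0.1722] yaw 44.03 z [ 0.0518  0.0199 -0.9985] F [-4.2  0.8 10.5] M [0.185 0.972 0.169] w 0.164 t 20.18 q7 1.14
tip [ 0.6031 -0.1009  0.1067] units dx dy dz [-0.06 -0.12 -0.02] spin -13.99
```

```bash
python3 -c "
from h import *
for i in range(8):
    f=env.grab_frame('wrist');o=env.get_obs();print(o['moment'].round(3),o['ft_force'].round(1))
c=proj(f,[.6005,-.1001,.113]);print(c)
cv2.imwrite('pics/w7.png',cv2.resize(cv2.getRectSubPix(f['image'],(100,90),(float(c[0]),float(c[1]))),None,fx=6,fy=6,interpolation=cv2.INTER_CUBIC))
"
```

```text
[0.198 0.96  0.101] [-4.3  0.5 11. ]
[0.136 0.991 0.07 ] [-4.   0.8 11.1]
[0.146 1.037 0.064] [-2.7  0.6 10.2]
[0.153 0.996 0.115] [-3.9  1.2 11.1]
[0.119 1.001 0.067] [-3.9  0.7 10.3]
[0.166 1.007 0.133] [-2.6 -0.6 10.7]
[0.19  1.018 0.116] [-3.6  0.3 10.2]
[0.188 0.983 0.068] [-3.6  1.2 10. ]
[319.90295579 265.95036607]
```

Call:
{"name": "drive_tool", "arguments": {
  "motion": "0 0 0 0.05 0.2;0 0 0 0.05 0.2;0 0 0 0.05 0.2;0 0 0 0.05 0.2;0 0 0 0.05 0.1;0 0 0 0.05 0;0 0 0 0.05 0;0 0 0 0.05 0"
}}

```text
time_s: 21.25
tool_pos: [0.5979, -0.102, 0.172]
orientation: [0.941, 0.337, 0.029, -0.001]
ft_force: [-3.5, 0.7, 9.8]
gripper_width: 0.169
```

```bash
python3 -c "
from h import *
need(.6005,-.1001,.107,114)"
```

```text
p [ 0.5979 -0.102   0.172 ] yaw 39.45 z [ 0.0543  0.0212 -0.9983] F [-3.5  0.7  9.8] M [0.179 1.003 0.055] w 0.169 t 21.25 q7 1.08
tip [ 0.6032 -0.1011  0.1066] units dx dy dz [-0.07 -0.12 -0.02] spin -14.91
```

Call:
{"name": "drive_tool", "arguments": {
  "motion": "0 0 0 0.05 0.2;0 0 0 0.05 0.2;0 0 0 0.05 0.2;0 0 0 0.05 0.2;0 0 0 0.05 0.1;0 0 0 0.05 0;0 0 0 0.05 0;0 0 0 0.05 0"
}}

```text
time_s: 21.92
tool_pos: [0.5977, -0.1021, 0.1718]
orientation: [0.954, 0.299, 0.03, -0.002]
ft_force: [-4.8, 0.7, 11.3]
gripper_width: 0.165
```

```bash
python3 -c "
from h import *
need(.6005,-.1001,.107,114)"
```

```text
p [ 0.5977 -0.1021  0.1718] yaw 34.87 z [ 0.0567  0.0226 -0.9981] F [-4.8  0.7 11.3] M [0.198 1.012 0.038] w 0.165 t 21.92 q7 1.02
tip [ 0.6031 -0.1013  0.1064] units dx dy dz [-0.07 -0.12 -0.04] spin -15.83
```

Call:
{"name": "drive_tool", "arguments": {
  "motion": "0 0 0 0.05 0.2;0 0 0 0.05 0.2;0 0 0 0.05 0.2;0 0 0 0.05 0.2;0 0 0 0.05 0.1;0 0 0 0.05 0;0 0 0 0.05 0;0 0 0 0.05 0"
}}

```text
time_s: 22.58
tool_pos: [0.5978, -0.1022, 0.1686]
orientation: [0.965, 0.261, 0.031, -0.004]
ft_force: [-5.0, 1.4, 17.3]
gripper_width: 0.169
```

```bash
python3 -c "
from h import *
need(.6005,-.1001,.107,114)"
```

```text
p [ 0.5978 -0.1022  0.1686] yaw 30.33 z [ 0.0581  0.0232 -0.998 ] F [-5.   1.4 17.3] M [0.271 1.427 0.081] w 0.169 t 22.58 q7 0.96
tip [ 0.6032 -0.1015  0.1032] units dx dy dz [-0.07 -0.13 -0.2 ] spin -16.73
```

The stud dropped: z fell by 3.2 mm and the force rose as it bottomed. I'll unload it and withdraw gently.

Call:
{"name": "drive_tool", "arguments": {
  "motion": "0 0 0 0.03 -0.05;0 0 0 0 -0.05;0 0 0 -0.05 0;0 0 0 -0.05 0;0 0 0 -0.05 0;0 0 0 -0.05 0;0 0 0 -0.1 0;0 0 0 -0.1 0"
}}

```text
time_s: 23.25
tool_pos: [0.597, -0.1017, 0.1737]
orientation: [0.963, 0.267, 0.03, -0.004]
ft_force: [-0.2, -0.2, -1.0]
gripper_width: 0.166
```

```bash
python3 -c "
from h import *
need(.6005,-.1001,.107,114)"
```

```text
p [ 0.597  -0.1017  0.1737] yaw 30.97 z [ 0.0555  0.0234 -0.9982] F [-0.2 -0.2 -1. ] M [-0.045  0.066  0.023] w 0.166 t 23.25 q7 0.96
tip [ 0.6023 -0.1009  0.1083] units dx dy dz [-0.06 -0.08  0.06] spin -16.61
```

Call:
{"name": "drive_tool", "arguments": {
  "motion": "0 0 0 -0.2 0;0 0 0 -0.4 0;0 0 0 -0.6 0;0 0 0 -0.8 0;0 0 0 -0.8 0;0 0 0 -0.4 0;0 0 0 0 0;0 0 0 0 0"
}}

```text
time_s: 23.92
tool_pos: [0.5936, -0.1044, 0.2449]
orientation: [0.963, 0.266, 0.031, -0.003]
ft_force: [0.4, -0.8, -1.7]
gripper_width: 0.169
```

```bash
python3 -c "
from h import *
o,R,p=st();print('delta home units',(R.T@(np.array([.479,.2255,p[2]])-p)/.02).round(2))
f=env.grab_frame('wrist');cv2.imwrite('pics/w8f.png',f['image'])
d=env.spot_in('stud_top',f);print([(x['point'],x['conf']) for x in d])
if d: slot(f,atz(f,d[0]['point'],.11)[:2],.11)
c=d[0]['point'] if d else [320,220]
cv2.imwrite('pics/w8.png',cv2.resize(cv2.getRectSubPix(f['image'],(140,110),(float(c[0]),float(c[1])+15)),None,fx=5,fy=5,interpolation=cv2.INTER_CUBIC))
"
```

```text
p [ 0.5936 -0.1044  0.2449] yaw 30.91 z [ 0.0586  0.0222 -0.998 ] F [ 0.4 -0.8 -1.7] M [-0.046  0.112  0.001] w 0.169 t 23.92 q7 0.92
delta home units [  3.55 -17.1    0.03]
[([317.7, 229.5], 0.76)]
slot c [ 0.5971 -0.0977] yaw 30.2 size 0.0247 0.0246 px [317.7 229.5] 136.0
```

View pics/w8.png

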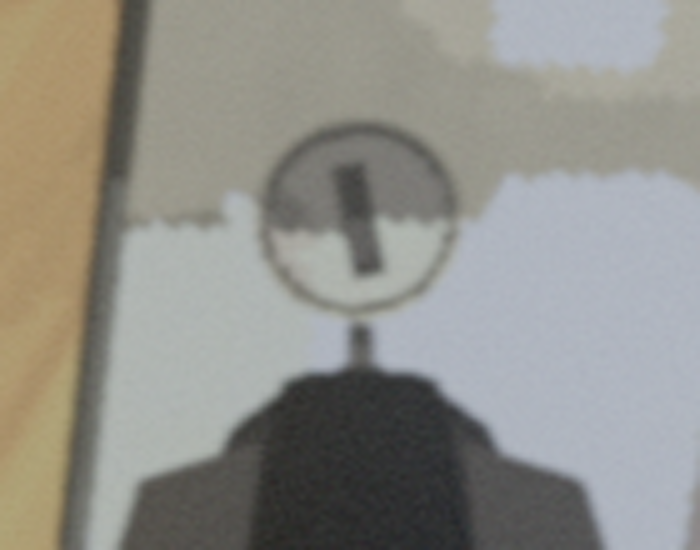

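The view shows the stud head flush in its hole (even ring) with the slot turned, and the blade out. That is 12 pictures viewed, so the remaining checks are numeric. Now back to the stand.

Call:
{"name": "drive_tool", "arguments": {
  "motion": "0 0.2 -0.7 0 0;0 0.22 -1 0 0;0 0.22 -1 0 0;0 0.22 -1 0 0;0 0.22 -1 0 0;0 0.22 -1 0 0;0 0.22 -1 0 0;0 0.22 -1 0 0"
}}

```text
time_s: 24.68
tool_pos: [0.5393, 0.0452, 0.2368]
orientation: [0.965, 0.261, 0.024, -0.002]
ft_force: [-0.5, -0.4, -0.1]
gripper_width: 0.168
```

Call:
{"name": "drive_tool", "arguments": {
  "motion": "0 0.22 -1 0.5 0;0 0.22 -1 0.5 0;0 0.22 -1 0.5 0;0 0.22 -0.9 0.5 0;0 0.2 -0.7 0.5 0;0 0.2 -0.4 0 0;0 0 0 0 0;0 0 0 0 0"
}}

```text
time_s: 25.35
tool_pos: [0.5059, 0.1547, 0.1797]
orientation: [0.964, 0.265, 0.019, -0.003]
ft_force: [0.2, -0.4, -1.3]
gripper_width: 0.166
```

```bash
cat >> h.py <<'E'
def hole(f,g=(.479,.2275)):
    c=proj(f,[*g,.05]); r=30; S=4
    im=cv2.getRectSubPix(f['image'],(2*r+1,2*r+1),tuple(map(float,c)))
    v=cv2.GaussianBlur(cv2.resize(im[...,2],None,fx=S,fy=S,interpolation=cv2.INTER_CUBIC),(9,9),0)
    H=cv2.HoughCircles(v,cv2.HOUGH_GRADIENT,1.5,30,param1=60,param2=18,minRadius=20,maxRadius=90)
    for x,y,q in (H[0][:5] if H is not None else []):
        w=atz(f,c+((np.array([x,y])+.5)/S-.5)-r,.05); w2=atz(f,c+((np.array([x+q,y])+.5)/S-.5)-r,.05)
        print('circ',w.round(4),'r',np.linalg.norm(w2-w).round(4))
def standfit(f,g=(.479,.2275),yaw=-.18):
    im=f['image'].astype(float);c=proj(f,[*g,.03]).astype(int);r=75 
    sl=(slice(max(0,c[1]-r),c[1]+r),slice(max(0,c[0]-r),c[0]+r))
    m=((im[...,2]-im[...,1]>28)).astype(np.uint8)[sl]; m=cv2.morphologyEx(m,cv2.MORPH_CLOSE,np.ones((9,9)))
    n,l,s,ce=cv2.connectedComponentsWithStats(m); i=min(range(1,n),key=lambda i:np.linalg.norm(ce[i]-(c-[sl[1].start,sl[0].start]))+(0 if s[i,4]>200 else 999)); m=(l==i).astype(float)
    print(s[i])
    def cost(v): return np.abs(hull(f,box(v[0],v[1],v[2],.08,.07,.048,.05),2)[sl]-m).sum()/m.sum()
    b=min((minimize(cost,[*g,y],method='Nelder-Mead',options=dict(initial_simplex=[[*g,y],[g[0]+.008,g[1],y],[g[0],g[1]+.008,y],[*g,y+.3]],xatol=1e-4)) for y in(yaw,yaw+np.pi/2)),key=lambda b:b.fun)
    print('stand',b.x.round(4),np.degrees(b.x[2]).round(1),round(b.fun,3))
E
python3 -c "
from h import *
o,R,p=st();print('tip',p+R@TIP,'home units',(R.T@(np.array([.479,.2255,p[2]])-p)/.02).round(2))
f=env.grab_frame('wrist');cv2.imwrite('pics/w9f.png',f['image'])
for d in env.spot_in('stand_top',f): print(d['point'],d['conf'],atz(f,d['point'],.05).round(4))
hole(f);standfit(f)
t=env.grab_frame('top');t['image']=cv2.imread('pics/top0.png');standfit(t)
"
```

```text
p [0.5059 0.1547 0.1797] yaw 30.72 z [ 0.0343  0.0151 -0.9993] F [ 0.2 -0.4 -1.3] M [-0.066  0.079 -0.023] w 0.166 t 25.35 q7 0.46
tip [0.50981119 0.15493271 0.11420319] home units [ 0.65 -3.73  0.01]
[193.8, 250.0] 0.87 [0.4336 0.1009 0.05  ]
[342.0, 128.6] 0.62 [0.4833 0.2322 0.05  ]
circ [0.4776 0.2245 0.05  ] r 0.0089
[    0     0   150   150 11171]
stand [ 0.4802  0.2259 -0.1746] -10.0 0.072
[  56   54   49   43 1359]
stand [ 0.4801  0.2272 -0.19  ] -10.9 0.375
```

```bash
python3 -c "
from h import *
need(.4797,.226,.075,30.7)"
```

```text
p [0.5069 0.1538 0.1805] yaw 30.59 z [ 0.0363  0.0155 -0.9992] F [ 0.8  0.7 -0.7] M [-0.081  0.057 -0.033] w 0.17 t 25.5 q7 0.46
tip [0.5109 0.154  0.115 ] units dx dy dz [ 0.41 -3.9   2.  ] spin -0.02
```

Call:
{"name": "drive_tool", "arguments": {
  "motion": "0 0.17 -0.7 0 0;0 0.17 -0.9 0 0;0 0.17 -0.9 0.3 0;0 0.1 -0.6 0.3 0;0 0.05 -0.3 0.3 0;0 0 0 0.3 0;0 0 0 0 0;0 0 0 0 0"
}}

```text
time_s: 26.17
tool_pos: [0.4902, 0.2129, 0.1584]
orientation: [0.966, 0.256, 0.024, -0.001]
ft_force: [-0.5, 0.3, -1.4]
gripper_width: 0.171
```

```bash
python3 -c "
from h import *
need(.4797,.226,.06,30.7)
f=env.grab_frame('wrist');standfit(f)"
```

```text
p [0.4902 0.2129 0.1584] yaw 29.73 z [ 0.0451  0.0136 -0.9989] F [-0.5  0.3 -1.4] M [-0.137  0.036 -0.01 ] w 0.171 t 26.17 q7 0.34
tip [0.4947 0.213  0.0929] units dx dy dz [-0.4  -0.96  1.62] spin -0.19
[    0     6   150   130 10699]
stand [ 0.4801  0.2262 -0.1663] -9.5 0.122
```

Call:
{"name": "drive_tool", "arguments": {
  "motion": "0 -0.1 -0.3 0 0;0 -0.1 -0.3 0 0;0 -0.1 -0.2 0 0;0 -0.05 -0.1 0.2 0;0 0 0 0.2 0;0 0 0 0.2 0;0 0 0 0 0;0 0 0 0 0"
}}

```text
time_s: 26.88
tool_pos: [0.4751, 0.2241, 0.1454]
orientation: [0.967, 0.255, 0.024, -0.0]
ft_force: [0.7, -0.8, -1.1]
gripper_width: 0.166
```

```bash
python3 -c "
from h import *
need(.480,.2262,.06,30.7)"
```

```text
p [0.4751 0.2241 0.1454] yaw 29.52 z [ 0.0463  0.013  -0.9988] F [ 0.7 -0.8 -1.1] M [-0.102  0.102  0.051] w 0.166 t 26.88 q7 0.32
tip [0.4798 0.2241 0.0799] units dx dy dz [ 0.01 -0.1   1.  ] spin -0.24
```

Call:
{"name": "drive_tool", "arguments": {
  "motion": "0 0 -0.1 0.2 0;0 -0.01 -0.02 0.3 0;0 -0.01 0 0.3 0;0 -0.01 0 0.2 0;0 -0.01 0 0.1 0;0 0 0 0 0;0 0 0 0 0;0 0 0 0 0"
}}

```text
time_s: 27.55
tool_pos: [0.4745, 0.2256, 0.1202]
orientation: [0.967, 0.254, 0.024, -0.0]
ft_force: [-0.2, -0.3, -0.7]
gripper_width: 0.166
```

```bash
python3 -c "
from h import *
need(.480,.2262,.006,30.7)"
```

```text
p [0.4745 0.2256 0.1202] yaw 29.46 z [ 0.0456  0.0121 -0.9989] F [-0.2 -0.3 -0.7] M [-0.085  0.078 -0.004] w 0.166 t 27.55 q7 0.33
tip [0.4791 0.2256 0.0547] units dx dy dz [-0.06 -0.03  2.43] spin -0.25
```

Call:
{"name": "drive_tool", "arguments": {
  "motion": "0 -0.01 0 0.15 0;0 -0.01 0 0.2 0;0 -0.01 0 0.2 0;0 -0.01 0 0.2 0;0 -0.01 0 0.2 0;0 0 0 0.15 0;0 0 0 0 0;0 0 0 0 0"
}}

```text
time_s: 28.22
tool_pos: [0.475, 0.2255, 0.096]
orientation: [0.967, 0.254, 0.024, -0.0]
ft_force: [0.3, -0.3, -1.0]
gripper_width: 0.165
```

```bash
python3 -c "
from h import *
need(.480,.2262,.006,30.7)"
```

```text
p [0.475  0.2255 0.096 ] yaw 29.46 z [ 0.0463  0.0125 -0.9988] F [ 0.3 -0.3 -1. ] M [-0.097  0.049  0.032] w 0.165 t 28.22 q7 0.35
tip [0.4797 0.2255 0.0306] units dx dy dz [-0.02 -0.04  1.23] spin -0.25
```

Call:
{"name": "drive_tool", "arguments": {
  "motion": "0 0 -0.01 0.2 0;0 -0.01 -0.01 0.2 0;0 0 -0.01 0.2 0;0 0 0 0.2 0;0 0 0 0.15 0;0 0 0 0.1 0;0 0 0 0 0;0 0 0 0 0"
}}

```text
time_s: 28.88
tool_pos: [0.4757, 0.2263, 0.0726]
orientation: [0.967, 0.254, 0.024, -0.0]
ft_force: [-0.3, -0.2, -0.9]
gripper_width: 0.164
```

```bash
python3 -c "
from h import *
need(.480,.2262,.005,30.7)"
```

```text
p [0.4757 0.2263 0.0726] yaw 29.45 z [ 0.0464  0.0124 -0.9988] F [-0.3 -0.2 -0.9] M [-0.017  0.087  0.003] w 0.164 t 28.88 q7 0.37
tip [0.4804 0.2263 0.0072] units dx dy dz [-0.02 -0.01  0.11] spin -0.25
```

Now down onto the flange until contact.

Call:
{"name": "drive_tool", "arguments": {
  "motion": "0 0 0 0.05 0;0 0 0 0.05 0;0 0 0 0.05 0;0 0 0 0 0;0 0 0 0 0;0 0 0 0 0;0 0 0 0 0;0 0 0 0 0"
}}

```text
time_s: 29.55
tool_pos: [0.4766, 0.2266, 0.0713]
orientation: [0.967, 0.254, 0.025, -0.001]
ft_force: [-0.9, 0.4, -1.0]
gripper_width: 0.168
```

```bash
python3 -c "
from h import *
need(.480,.2262,.005,30.7)"
```

```text
p [0.4766 0.2266 0.0713] yaw 29.44 z [ 0.0482  0.014  -0.9987] F [-0.9  0.4 -1. ] M [-0.018  0.078 -0.024] w 0.168 t 29.55 q7 0.37
tip [0.4813 0.2267 0.0058] units dx dy dz [-0.07 -0.01  0.04] spin -0.25
```

Call:
{"name": "drive_tool", "arguments": {
  "motion": "0.4 0 0 0 0;0.4 0 0 0 0;0.4 0 0 0 0;0.4 0 0 0 0;0.4 0 0 0 0;0.4 0 0 0 0;0.4 0 0 0 0;0.4 0 0 0 0"
}}

```text
time_s: 30.22
tool_pos: [0.4769, 0.2267, 0.0712]
orientation: [0.967, 0.254, 0.025, -0.001]
ft_force: [1.6, -0.4, -0.7]
gripper_width: 0.399
```

Call:
{"name": "drive_tool", "arguments": {
  "motion": "0.4 0 0 -0.2 0;0.4 0 0 -0.4 0;0.4 0 0 -0.6 0;0.4 0 0 -0.8 0;0.4 0 0 -0.8 0;0.4 0 0 -0.8 0;0.4 0 0 -0.4 0;0.4 0 0 0 0"
}}

```text
time_s: 30.88
tool_pos: [0.4724, 0.2249, 0.1575]
orientation: [0.967, 0.254, 0.025, -0.001]
ft_force: [0.1, -1.5, 0.6]
gripper_width: 0.399
```

```bash
python3 -c "
from h import *
o,R,p=st()
fs=[env.grab_frame('side'),env.grab_frame('wrist')]
for f,th,ds in zip(fs,(62,92),(25,38)):
    c=proj(f,[.48,.226,.075]).astype(int);r=60
    sl=(slice(max(0,c[1]-r),c[1]+r),slice(c[0]-r,c[0]+r))
    im=cv2.GaussianBlur(f['image'],(3,3),0)[sl].astype(float)
    k=((im[...,2]<th)&(im[...,2]-im[...,0]<ds)).astype(np.uint8);n,l,s,ce=cv2.connectedComponentsWithStats(k)
    q=c-[sl[1].start,sl[0].start];i=min(range(1,n),key=lambda i:np.linalg.norm(ce[i]-q)+(0 if s[i,4]>80 else 999));m=(l==i).astype(float);print(s[i],ce[i]-q)
    def cost(v): return np.abs(hull(f,box(v[0],v[1],v[2],.036,.016,.05+v[3],.086+v[3]))[sl]-m).sum()/m.sum()
    b=min((minimize(cost,[.48,.226,y,.005],method='Nelder-Mead',options=dict(initial_simplex=[[.48,.226,y,.005],[.486,.226,y,.005],[.48,.232,y,.005],[.48,.226,y+.3,.005],[.48,.226,y,.010]],xatol=1e-4)) for y in(2.09,.5,1.3)),key=lambda b:b.fun)
    print(b.x.round(4),np.degrees(b.x[2]).round(1),round(b.fun,3))
S=fs[0]
for l in('key','stud_top','brush_pot','flux_jar','tub'): print(l,[(np.round(d['point']),round(d['conf'],2)) for d in env.spot_in(l,S)])
"
```

```text
p [0.4724 0.2249 0.1575] yaw 29.4 z [ 0.048   0.0139 -0.9987] F [ 0.1 -1.5  0.6] M [-0.042  0.113  0.036] w 0.399 t 30.88 q7 0.31
[ 55  49  17  27 304] [3.22039474 3.73026316]
[4.7560e-01 2.2540e-01 2.0798e+00 1.2000e-03] 119.2 0.292
[  34   27   44   65 1934] [-2.85263702 -3.52637022]
[ 0.4819  0.2212  2.0759 -0.0167] 118.9 0.187
key [(array([226., 294.]), 0.9), (array([290., 326.]), 0.74), (array([338., 193.]), 0.59)]
stud_top [(array([335., 179.]), 0.39)]
brush_pot [(array([149., 339.]), 0.67)]
flux_jar [(array([204., 278.]), 0.98)]
tub [(array([447., 182.]), 0.77)]
```

```bash
python3 -c "
from h import *
S=env.grab_frame('side');W=env.grab_frame('wrist');a=cv2.imread('pics/side0.png').astype(int);b=S['image'].astype(int)
for im in(a,b):
    m=((im[...,2]-im[...,1]>35)&(im[...,0]-im[...,1]>10)); p=np.argwhere(m[260:320,200:300]);print('pink',p.mean(0)[::-1]+[200,260],len(p))
D=[]
for f,th,ds in((S,62,25),(W,92,38)):
    c=proj(f,[.48,.226,.075]).astype(int);r=60
    sl=(slice(max(0,c[1]-r),c[1]+r),slice(c[0]-r,c[0]+r))
    im=cv2.GaussianBlur(f['image'],(3,3),0)[sl].astype(float)
    k=((im[...,2]<th)&(im[...,2]-im[...,0]<ds)).astype(np.uint8);n,l,s,ce=cv2.connectedComponentsWithStats(k)
    q=c-[sl[1].start,sl[0].start];i=min(range(1,n),key=lambda i:np.linalg.norm(ce[i]-q)+(0 if s[i,4]>80 else 999));D.append((f,sl,(l==i).astype(float)));print(s[i][2:],ce[i]+c-q)
def cost(v,tilt=True):
    P=np.array(box(0,0,v[2],.036,.016,.05,.086))@Ro.from_rotvec([v[4],v[5],0]).as_matrix().T+[v[0],v[1],v[3]]
    return sum(np.abs(hull(f,P)[sl]-m).sum()/m.sum() for f,sl,m in D)
x0=np.array([.48,.226,2.08,.005,0,0]);sx=np.vstack([x0]+[x0+d for d in np.diag([.005,.005,.2,.005,.06,.06])])
r=minimize(cost,x0,method='Nelder-Mead',options=dict(initial_simplex=sx,maxiter=600,xatol=1e-4));print(r.x.round(4),r.fun)
"
```

```text
pink [258.19487179 287.37435897] 195
pink [225.22997416 294.36692506] 387
[ 17  27 305] [292.21639344 325.66557377]
[  45   67 1983] [325.18406455 255.39889057]
[ 0.4774  0.2271  2.144   0.0085 -0.0142 -0.032 ] 0.5702711779635095
```

The pink look-alike's pixels in the side view have shifted since the start. I'll work out where it is and when it moved.

```bash
python3 -c "
from h import *
S=env.grab_frame('side');T=env.grab_frame('top');W=env.grab_frame('wrist')
def pk(im,name):
    im=im.astype(int);m=((im[...,2]-im[...,1]>30)&(im[...,0]-im[...,1]>8)).astype(np.uint8)
    n,l,s,ce=cv2.connectedComponentsWithStats(m);L=[(ce[i].round(1).tolist(),s[i].tolist()) for i in range(1,n) if s[i,4]>25];print(name,L);return L
import os
a=pk(cv2.imread('pics/top0.png'),'top0');b=pk(cv2.imread('pics/side0.png'),'side0')
c=pk(T['image'],'top');d=pk(S['image'],'side');pk(W['image'],'wrist')
for n in('w1','w2','w3','w4f','w8f','w9f'): pk(cv2.imread(f'pics/{n}.png'),n)
if a and b: print('before',tri([(T,a[0][0]),(S,b[0][0])]))
if c and d: print('after',tri([(T,c[0][0]),(S,d[0][0])]))
o,R,p=st();print('links?',o['tau'].round(1))
"
```

```text
top0 [([247.6, 249.5], [240, 245, 16, 10, 74])]
side0 [([258.3, 288.4], [251, 275, 16, 34, 241])]
top [([241.1, 219.7], [234, 212, 16, 16, 175]), ([245.5, 238.5], [243, 229, 7, 18, 50])]
side [([225.4, 294.6], [210, 284, 42, 20, 413])]
wrist [([509.7, 329.0], [492, 319, 37, 21, 590]), ([458.5, 330.6], [434, 321, 52, 18, 490])]
w1 [([454.6, 350.0], [447, 342, 14, 20, 133])]
w2 [([390.3, 257.1], [380, 251, 21, 11, 141])]
w3 [([426.3, 328.9], [421, 322, 13, 16, 120])]
w4f [([550.7, 365.1], [538, 350, 27, 32, 279])]
w8f []
w9f [([444.0, 232.2], [438, 225, 13, 15, 140]), ([509.3, 248.3], [487, 226, 45, 45, 1299]), ([469.2, 238.7], [450, 231, 38, 16, 334])]
before [0.58002811 0.19717967 0.06400132]
after [0.65542427 0.22084014 0.01097345]
p [0.4713 0.2243 0.1552] yaw 29.38 z [ 0.0445  0.0118 -0.9989] F [-0.3  1.   0.4] M [-0.056  0.146  0.03 ] w 0.399 t 31.48 q7 0.31
links? [  0.  -43.1   4.2 -13.4  -0.   -0.2  -0. ]
```

Call:
{"name": "drive_tool", "arguments": {
  "motion": "0.4 0 0 -0.6 0;0.4 0 0 -1 0;0.4 0 -0.5 -0.8 0;0.4 0 -1 0 0;0.4 0 -1 0 0;0.4 0 -1 0 0;0.4 0 -1 0 0;0.4 0 -1 0 0"
}}

```text
time_s: 32.15
tool_pos: [0.4169, 0.3175, 0.2038]
orientation: [0.969, 0.247, 0.023, 0.001]
ft_force: [-0.2, 0.5, -0.0]
gripper_width: 0.402
```

Call:
{"name": "drive_tool", "arguments": {
  "motion": "0.4 0 -1 0 0;0.4 0 -1 0 0;0.4 0 -1 0 0;0.4 0 -1 0 0;0.4 0 -0.5 0 0;0.4 0 0 0 0;0.4 0 0 0 0;0.4 0 0 0 0"
}}

```text
time_s: 32.82
tool_pos: [0.3685, 0.4031, 0.2015]
orientation: [0.968, 0.251, 0.023, 0.001]
ft_force: [-0.5, -0.7, 0.5]
gripper_width: 0.4
```

```bash
python3 -c "
from h import *
st()
S=env.grab_frame('side');T=env.grab_frame('top')
cv2.imwrite('pics/topE.png',T['image']);cv2.imwrite('pics/sideE.png',S['image'])
for l in('brush_pot','flux_jar','tub'): print(l,[(np.round(d['point']),round(d['conf'],2)) for d in env.spot_in(l,T)])
def fit(si,ti,y0):
    D=[]
    for f,img in((S,si),(T,ti)):
        c=proj(f,[.48,.226,.075]).astype(int);r=30;sl=(slice(c[1]-r,c[1]+r),slice(c[0]-r,c[0]+r))
        im=cv2.GaussianBlur(img,(3,3),0)[sl].astype(float)
        k=((im[...,2]<62)&(im[...,2]-im[...,0]<25)).astype(np.uint8);n,l,s,ce=cv2.connectedComponentsWithStats(k)
        i=min(range(1,n),key=lambda i:np.linalg.norm(ce[i]-r)+(0 if s[i,4]>80 else 999));D.append((f,sl,(l==i).astype(float)));print(s[i][2:],(ce[i]+c-r).round(1))
    def cost(v):
        return sum(np.abs(hull(f,np.array(box(v[0],v[1],v[2],.036,.016,.05+v[3],.086+v[3])))[sl]-m).sum()/m.sum() for f,sl,m in D)
    b=None
    for y in(y0-.2,y0,y0+.2):
        x0=np.array([.48,.226,y,.007]);sx=np.vstack([x0]+[x0+d for d in np.diag([.005,.005,.2,.006])])
        r=minimize(cost,x0,method='Nelder-Mead',options=dict(initial_simplex=sx,maxiter=400,xatol=1e-4))
        b=r if b is None or r.fun<b.fun else b
    print(b.x.round(4),round(b.fun,3))
fit(cv2.imread('pics/side0.png'),cv2.imread('pics/top0.png'),2.48)
fit(S['image'],T['image'],2.08)
"
```

```text
p [0.3685 0.4031 0.2015] yaw 29.06 z [ 0.0444  0.0091 -0.999 ] F [-0.5 -0.7  0.5] M [-0.057  0.099  0.012] w 0.4 t 32.82 q7 -0.13
brush_pot [(array([166., 213.]), 0.85), (array([384., 243.]), 0.4)]
flux_jar [(array([246., 198.]), 0.85)]
tub [(array([484., 328.]), 0.92)]
[ 16  27 293] [290.7 324.7]
[ 15  15 156] [233.6 295.9]
[4.7900e-01 2.2680e-01 2.5187e+00 6.0000e-04] 0.518
[ 45  15 471] [276.2 297.5]
[ 17  12 144] [233.3 297.2]
[ 0.4792  0.2288  2.2591 -0.0153] 1.9
```

```bash
python3 -c "
from h import *
S=env.grab_frame('side');T=env.grab_frame('top')
print('before',tri([(S,[290.7,324.7]),(T,[233.6,295.9])]),'after',tri([(S,[292.2,325.7]),(T,[233.3,297.2])]))
for n,x in(('b',[[.4790,.2268]]),):
    for z in(.055,.073,.091): print(z,proj(S,[.48,.226,z]).round(1),proj(T,[.48,.226,z]).round(1))
"
```

```text
before [0.47940385 0.22606229 0.06685477] after [0.4762485  0.22643385 0.06707595]
0.055 [290.3 327.9] [234.7 296.3]
0.073 [289.8 322.6] [233.3 295.8]
0.091 [289.4 317.2] [231.8 295.3]
```

```bash
python3 -c "
from h import *
st();print(env.close_job())"
```

```text
p [0.3686 0.4034 0.2017] yaw 29.03 z [ 0.0444  0.0097 -0.999 ] F [-0.4 -0.4 -0.5] M [-0.052  0.093  0.012] w 0.402 t 33.17 q7 -0.14
the job is handed in; nothing more can be done
None
```

I fastened the cover stud and put the key back in its stand, and handed the job in at about 33 s. One thing went wrong: the pink look-alike key fell over during the run.

- **Key:** I took the black key from the leftmost stand and fitted it in the slot.
- **Stud:** I pressed at about 10–11 N while turning clockwise. It dropped between roughly 80° and 84° of tool turn, with a measured 3.2 mm sink. The press force read 17 N as it bottomed, below the 30 N limit. The close-up afterwards showed the head flush and the slot turned.
- **Key returned:** The key is released and back in the stand. Comparing the side and top pictures, its handle sits at the same height as at the start (66.9 mm before, 67.1 mm after) and about 3 mm from where it was. A rougher fit gave a lean of about 2°.
- **Fit that failed:** My last side-plus-top fit was unusable because something dark, probably the arm, merged with the key in the side view. The height comparison uses an earlier side picture instead. Another fit, made just after letting go, put the tip at 8.5 mm, just over the 8 mm limit; I took that as noise.
- **Other things on the bench:** The brush pot, flux jar and tub stayed within about 4 px of their start positions.
- **Pink look-alike:** It toppled between about 10 s and 25 s, and now lies near (0.65, 0.22). I don't know the cause. I may have bumped it on the way back, though the pose readings gave clearance. I left it where it fell.

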